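# Culture jars back under the grow light

### The job

Put the three capped culture jars that stand about on the bench into the three empty cells of the black divided crate under the grow light, one jar to a cell, each standing upright right down on the crate's floor. Keep the jars upright as you carry them and set them down gently, without dropping them; do not bump the light, and leave all the other things and the jars already in the crate standing where they are.

Things in the scene. Friction and masses are not known exactly. Their poses are not given: they have to be found in the camera images.
- jar_a: one of three alike capped plant-culture jars on the bench, to be put away (0.18 to 0.31 kg): round clear body 68 mm wide up to 84 mm, shoulder narrowing to 48 mm at 98 mm, then a white screw cap 50 mm in diameter from 98 to 140 mm height (firm, takes a 60 N grip); plantlet inside. Origin: centre of the underside, z up
- jar_b: one of three alike capped plant-culture jars on the bench, to be put away (0.18 to 0.31 kg): round clear body 68 mm wide up to 84 mm, shoulder narrowing to 48 mm at 98 mm, then a white screw cap 50 mm in diameter from 98 to 140 mm height (firm, takes a 60 N grip); plantlet inside. Origin: centre of the underside, z up
- jar_c: one of three alike capped plant-culture jars on the bench, to be put away (0.18 to 0.31 kg): round clear body 68 mm wide up to 84 mm, shoulder narrowing to 48 mm at 98 mm, then a white screw cap 50 mm in diameter from 98 to 140 mm height (firm, takes a 60 N grip); plantlet inside. Origin: centre of the underside, z up
- crate: fixed black open-topped crate, 173 (x) x 257 (y) x 70 mm high, with a lip 6 mm out round the rim; walls, dividers (as high as the walls) and floor 5 mm thick. Two rows along x of three cells 79 x 79 mm inside, centres at x = -42 (front row) and +42 mm (back row), y = -84, 0, +84 mm. Origin: centre of the underside, inner floor at z = 5 mm; x points away from the robot, y to its left
- cell_back_mid (a point): the empty back middle cell of the crate: centre of its floor; axes as the crate's
- cell_back_left (a point): the empty back left cell: centre of its floor; axes as the crate's
- cell_front_left (a point): the empty front left cell: centre of its floor; axes as the crate's
- lamp: fixed grow light: level LED bar 60 mm wide (x), 420 mm long (y), 378 to 425 mm above the bench, over the crate's back row, which cannot be reached straight from above. Two posts at y = -185 and +185 mm, 20 mm thick (collar 32 mm at 355 to 377 mm up), 438 mm high, on feet 110 x 50 x 8 mm. Origin: on the bench below the bar's centre, axes as the crate's
- resident_front_mid: a jar of the same kind and size as those to be put away, already standing in the crate's front middle cell; stays there. Origin at the centre of the underside
- resident_front_right: a jar of the same kind and size as those to be put away, already standing in the crate's front right cell; stays there. Origin at the centre of the underside
- resident_back_right: a jar of the same kind and size as those to be put away, already standing in the crate's back right cell; stays there. Origin at the centre of the underside
- empty_jar: bystander: clear jar of the same body (68 mm) but without a cap or a plant, only a 42 mm bare neck, 114 mm high; origin at the centre of the underside
- sprayer: bystander: white trigger spray bottle 64 mm in diameter, 200 mm high, its grey head reaching up to 45 mm from the axis on its +x side and 29 mm on the other; origin at the centre of the underside
- feed_bottle: bystander: grey bottle 60 mm in diameter, 165 mm high, black cap; origin at the centre of the underside
- stonewool_block: bystander: pale square stone-wool block 74 x 74 x 64 mm high; origin at the centre of the underside
- pot_stack: bystander: stack of square black nursery pots upside down, 70 x 70 x 91 mm high; origin at the centre of the underside

How it is judged:
By the outcome, as a careful person would: the job done as asked, in the order asked, and still so for the second after the job is handed in, with the robot touching nothing.
It also fails if it takes over 72 s, if anything falls off the work surface, if the arm or the gripper's body presses on something with over 40 N, if the wrist force passes 120 N, or if a joint passes its speed limit or range.

### The arm

A 7-joint arm with a two-finger parallel gripper is mounted at the origin on the work surface. World frame = base frame: x ahead of the robot, y to its left, z up, the work surface at z = 0. Lengths are in m, angles in rad, forces in N, time in s.
With the tool pointing down it reaches from about 0.4 to 0.925 m from the base axis. Payload 5.6 kg.
Tool frame: the origin (TCP) lies midway between the tips of the shut fingers; the grasp point (between the pads) lies 19 mm behind it; z points along the fingers, y is the direction in which the jaws open and shut (so a half turn about z gives the same grasp; the last joint's range is limited). The gripper opens to 85 mm and grips with 20 to 120 N. Pads are 22 mm wide; open, the fingers measure 114 mm over their backs; the gripper's body (76 mm by 85 mm) begins 54 mm behind the grasp point. The pads swing forward as they close: fully open they stand 13 mm farther back than shut.
Start: joints at [1.224, 0.468, -0.012, 1.603, 0.006, 1.071, -0.056], TCP at [0.194, -0.62, 0.231] pointing down, gripper open.
Joint ranges: [-2.53, 2.53], [-0.31, 2.02], [-1.57, 1.55], [0.28, 2.44], [-1.29, 4.43], [0.15, 1.84], [-2.92, 2.92]. Speed limits (rad/s): [2.57, 2.57, 3.14, 3.14, 3.14, 3.14, 3.14].

### API

Orientations are given as a unit quaternion [x, y, z, w].
In Python, from workcell import robot gives the robot as it stands. Calls block until the motion is done:
- robot.move_pose(position, orientation): joint-space move of the TCP to a pose.
- robot.servo_line(position, rot=None, v=0.15): straight line of the TCP; rot=None keeps the orientation; v is the mean speed in m/s.
- robot.goto_joints(angles): joint-space move.
- robot.set_gripper(opening, effort=None): finger opening in m; effort is the grip in N (None keeps the last); returns when the fingers have stopped.
- robot.hold(seconds).
- robot.ik(position, orientation): joint angles nearest the present ones, or None.
- robot.sense(): the state.
- robot.grab_frame(name): name is "side" or "top" or "wrist"; returns a dict with "frame" (480x640x3 uint8, red, green, blue), "fx", "fy", "cx", "cy" (pixels), "R" (3x3) and "t" (3): a world point X has camera coordinates R X + t. Camera axes: x right, y down, z forward; pixel columns grow to the right and rows downward; lengths in m; the calibration is good to about 2 mm. A picture is of the moment at which its call begins. There is no depth.
A pose or a line that the arm cannot do raises robot.Unreachable and nothing moves.
- robot.finish_job(): hands the job in, once; it reports no verdict.
The state is a dict: "time": time; "joints": joint angles; "joint_vel": joint speeds; "effort": joint torques, N m; "eef_pos": TCP position; "tcp_rot": TCP orientation; "ft_force": force on the tool from outside, world axes, zero at the start; "moment": the same for the moment, N m; "grip_width": finger opening in m.
Only numpy, scipy, OpenCV 4.12 (cv2) and the standard library are available. Lean on these libraries where they do the work, as an engineer would, in place of code of your own. Each camera call takes 0.05 s, during which the arm holds its last target.

## Working session

There is one attempt and no reset: what is moved stays moved. The work goes in short steps, each a Python script; the robot and the scene stay as the last script left them, time stands still between calls to the robot, and variables do not carry over. Pictures are saved under pics/ and viewed, and the job is handed in when it is done.

```bash
mkdir -p pics; ls; python3 - <<'E'
from workcell import robot
import cv2
for n in ["side","top","wrist"]:
    f=robot.grab_frame(n); cv2.imwrite(f"pics/{n}0.png",f["frame"][:,:,::-1])
    print(n,f["fx"],f["fy"],f["cx"],f["cy"],f["R"],f["t"])
s=robot.sense(); print(s)
E
```

```text
pics
side 490.6152464675514 490.6152464675514 319.65771759403225 240.51978621807626 [[-0.67024886 -0.74211777  0.0052603 ]
 [-0.54670102  0.48893865 -0.67974774]
 [ 0.50188092 -0.45847596 -0.73342712]] [0.36623167 0.33199185 0.76749117]
top 508.20610603316806 508.20610603316806 319.73824646432115 240.83980318041304 [[ 0.00259202 -0.99999582  0.00127984]
 [-0.99461683 -0.00271066 -0.10358574]
 [ 0.10358877 -0.00100446 -0.9946197 ]] [-0.03049484  0.54267253  1.17691022]
wrist 402.4890763884857 402.4890763884857 319.4938772445641 243.80087108480683 [[ 0.29831576 -0.9544622  -0.00310059]
 [-0.91129877 -0.285788    0.2964115 ]
 [-0.28379969 -0.08559866 -0.95505529]] [-0.64818159 -0.03893627  0.38142844]
{'time': 0.15, 'joints': array([ 1.22397545,  0.4682099 , -0.01160393,  1.60341938,  0.00601433,
        1.07143406, -0.05631655]), 'joint_vel': array([ 5.72965087e-04, -2.21734363e-03,  4.50983127e-04, -1.71791103e-03,
        2.87736914e-06,  1.77565364e-03,  1.45039262e-03]), 'effort': array([ 5.50061959e-04, -5.32792497e+01,  2.15152628e-02, -2.51554370e+01,
        1.14605745e-02,  5.61686044e-03, -2.12544853e-05]), 'eef_pos': array([ 0.19426279, -0.61982535,  0.23053143]), 'tcp_rot': array([ 9.88489104e-01,  1.51290367e-01, -1.67549090e-04, -6.98482183e-04]), 'ft_force': array([ 0.83652153, -0.4816726 ,  0.35874996]), 'moment': array([-0.02324305,  0.02721006,  0.03275943]), 'grip_width': 0.08565083538592358}
```

View pics/top0.png

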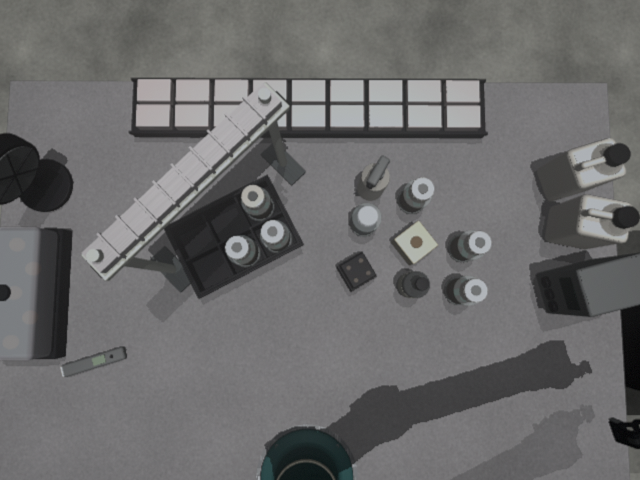

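View pics/side0.png

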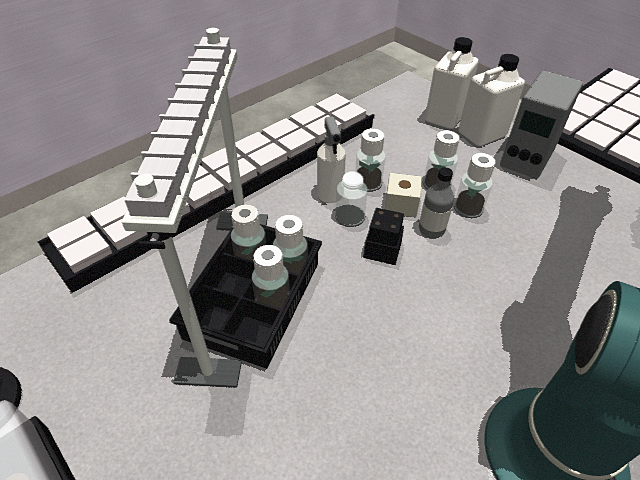

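View pics/wrist0.png

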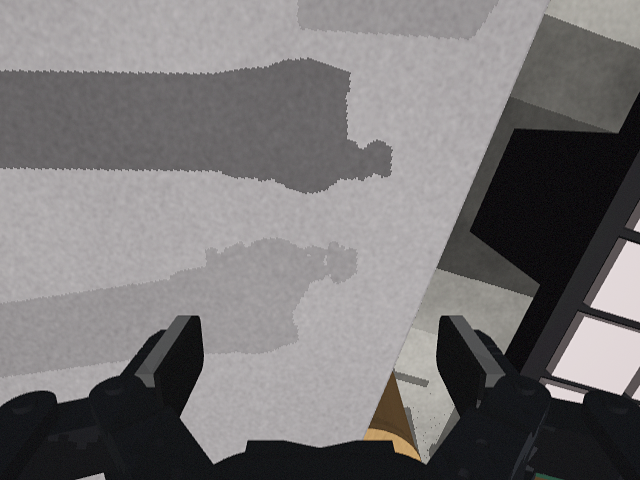

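```bash
python3 - <<'E'
import cv2
a=cv2.imread("pics/top0.png")
c=cv2.resize(a[70:310,70:310],None,fx=2.5,fy=2.5,interpolation=cv2.INTER_CUBIC); cv2.imwrite("pics/cropA.png",c)
c=cv2.resize(a[140:320,320:500],None,fx=3.3,fy=3.3,interpolation=cv2.INTER_CUBIC); cv2.imwrite("pics/cropB.png",c)
E
```

```text
(no output)
```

View pics/cropA.png

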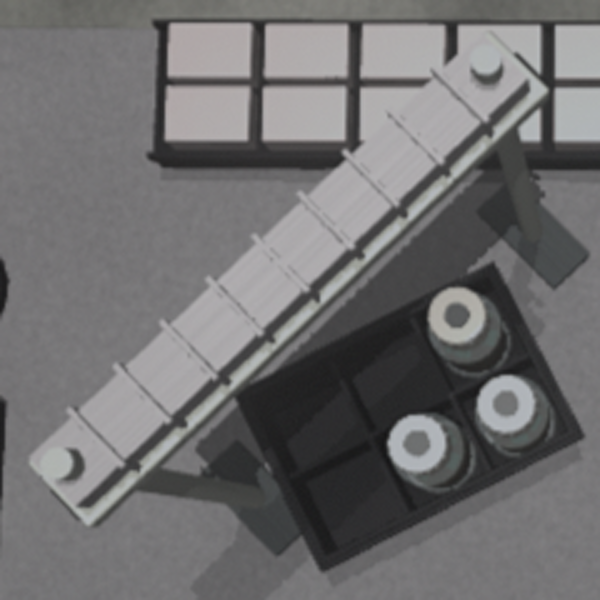

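View pics/cropB.png

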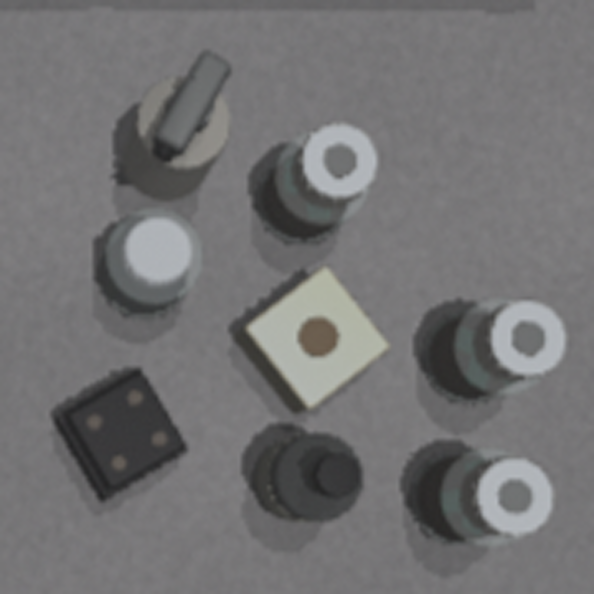

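```bash
cat > h.py <<'E'
import numpy as np, cv2
from workcell import robot
def ray(f,u,v,z):
    d=np.array([(u-f["cx"])/f["fx"],(v-f["cy"])/f["fy"],1.]); R=np.array(f["R"]);C=-R.T@f["t"]; d=R.T@d
    return C+d*(z-C[2])/d[2]
def proj(f,X):
    c=np.array(f["R"])@X+f["t"]; return f["fx"]*c[0]/c[2]+f["cx"],f["fy"]*c[1]/c[2]+f["cy"]
def caps(f,guess,z=.14,r=14):
    g=cv2.cvtColor(f["frame"],cv2.COLOR_RGB2GRAY); out=[]
    for (u,v) in guess:
        u0,v0=int(u)-r,int(v)-r
        p=cv2.resize(g[v0:v0+2*r,u0:u0+2*r],None,fx=8,fy=8,interpolation=cv2.INTER_CUBIC)
        m=(p>145).astype(np.uint8)
        cs,_=cv2.findContours(m,cv2.RETR_EXTERNAL,cv2.CHAIN_APPROX_NONE)
        c=max(cs,key=cv2.contourArea); (x,y),(a,b),_=cv2.fitEllipse(cv2.convexHull(c))
        uu,vv=u0+(x+.5)/8-.5,v0+(y+.5)/8-.5
        P=ray(f,uu,vv,z); out.append(P); print("cap px",round(uu,1),round(vv,1),"axes",round(a/8,1),round(b/8,1),P.round(4))
    return out
E
python3 - <<'E'
from h import *
f=robot.grab_frame("top")
print("jars");caps(f,[(422,189),(480,243),(476,290)])
print("res");caps(f,[(252,198),(272,231),(237,247)],.145)
print("empty");caps(f,[(368,216)],.114)
A=lambda x,y:(x/2.5+70,y/2.5+70)
B=lambda x,y:(x/3.3+320,y/3.3+140)
cr=np.array([ray(f,*A(*p),.07) for p in [(493,265),(583,437),(322,570),(238,397)]]);print(cr.round(4))
c=cr.mean(0);print("crate",c, [np.linalg.norm(cr[i]-cr[i-1]) for i in range(4)])
d=(cr[3]-cr[0])+(cr[2]-cr[1]); print("yaw via y",np.degrees(np.arctan2(-d[0],d[1])))
d=(cr[0]-cr[1])+(cr[3]-cr[2]); print("yaw via x",np.degrees(np.arctan2(d[1],d[0])))
p=np.array([ray(f,*A(*p),.438) for p in [(487,61),(62,462)]]);print("posts",p, np.linalg.norm(p[0]-p[1]));d=p[1]-p[0];print(p.mean(0),np.degrees(np.arctan2(-d[0],d[1])))
for n,pt,z in [("sprayer",(180,130),.2),("wool",(318,337),.064),("feed",(340,477),.165),("pots",(128,430),.091)]: print(n,ray(f,*B(*pt),z))
E
```

```text
jars
cap px 422.6 188.2 axes 22.0 23.0 [ 0.6469 -0.2523  0.14  ]
cap px 479.7 242.0 axes 22.2 23.2 [ 0.5295 -0.373   0.14  ]
cap px 475.8 290.1 axes 22.5 23.6 [ 0.4265 -0.3616  0.14  ]
res
cap px 252.3 195.7 axes 21.8 22.1 [0.6281 0.1169 0.145 ]
cap px 272.0 231.2 axes 22.2 22.8 [0.5511 0.0735 0.145 ]
cap px 236.4 246.9 axes 22.3 23.0 [0.517  0.1491 0.145 ]
empty
cap px 367.8 215.3 axes 19.7 20.4 [ 0.5909 -0.1353  0.114 ]
[[0.6893 0.0932 0.07  ]
 [0.5292 0.0088 0.07  ]
 [0.4077 0.2441 0.07  ]
 [0.5652 0.3255 0.07  ]]
crate [0.54783137 0.16790743 0.07      ] [np.float64(0.2633072567371033), np.float64(0.1809677193053901), np.float64(0.26487308775393953), np.float64(0.1772616005985299)]
yaw via y 27.70525975774009
yaw via x 27.564813349520453
posts [[0.73667192 0.06035093 0.438     ]
 [0.47728926 0.32113875 0.438     ]] 0.3678174193221814
[0.60698059 0.19074484 0.438     ] 44.8452242418812
sprayer [ 0.65228232 -0.14132139  0.2       ]
wool [ 0.5366654 -0.2513042  0.064    ]
feed [ 0.43757876 -0.24426276  0.165     ]
pots [ 0.47027826 -0.11638908  0.091     ]
```

```bash
cat >> h.py <<'E'
from scipy.spatial.transform import Rotation as Ro
from scipy.optimize import least_squares
def quat(yaw,tilt,flip=0):
    h=np.array([np.cos(yaw),np.sin(yaw),0]); z=np.cos(tilt)*np.array([0,0,-1.])+np.sin(tilt)*h
    y=np.array([-np.sin(yaw),np.cos(yaw),0]); 
    if flip: y=-y
    return Ro.from_matrix(np.column_stack([np.cross(y,z),y,z])).as_quat(), z
E
python3 - <<'E'
from h import *
import itertools
s=robot.sense(); q0=s["joints"]
print("start tool axes",Ro.from_quat(s["tcp_rot"]).as_matrix().round(3))
f=robot.grab_frame("wrist"); C=-f["R"].T@f["t"]; M=Ro.from_quat(s["tcp_rot"]).as_matrix(); print("cam in tool",M.T@(C-s["eef_pos"]))
D=[]
rng=np.random.default_rng(0)
for i in range(60):
    p=[rng.uniform(.35,.7),rng.uniform(-.4,.4),rng.uniform(.1,.4)]; Q,_=quat(rng.uniform(-.8,.9),rng.uniform(0,.7),rng.integers(2))
    q=robot.ik(p,Q)
    if q is not None: D.append((np.array(q),p,Ro.from_quat(Q).as_matrix()))
print(len(D))
# start also
D.append((q0,s["eef_pos"],M))
def fk(q,sg,P):
    seq="zyzyzyz"; T=np.eye(3);x=np.zeros(3); pts=[]
    off=P[:21].reshape(7,3)
    for k in range(7):
        x=x+T@off[k]; pts.append(x); T=T@Ro.from_euler(seq[k],sg[k]*q[k]).as_matrix()
    pts.append(x+T@P[21:24]); return pts,T
best=[]
for sg in itertools.product([1,-1],repeat=7):
    if sg[1]!=1: continue   # y sign convention
    # orientation residual via constant tool rotation & base
    Ts=[]
    for q,p,R in D[:6]:
        T=np.eye(3)
        for k in range(7): T=T@Ro.from_euler("zyzyzyz"[k],sg[k]*q[k]).as_matrix()
        Ts.append(T)
    # R = B T K ; B = Rz(b) try few
    for b in np.arange(4)*np.pi/2:
        B=Ro.from_euler("z",b).as_matrix()
        K=[(B@T).T@d[2] for T,d in zip(Ts,D)]
        e=np.max([np.abs(k-K[0]).max() for k in K]); best.append((e,sg,b))
best.sort(key=lambda t:t[0]); print(best[:3])
import pickle; pickle.dump((D,best[0]),open("d.pkl","wb"))
E
```

```text
start tool axes [[ 0.954  0.299 -0.   ]
 [ 0.299 -0.954  0.001]
 [-0.    -0.001 -1.   ]]
cam in tool [ 0.07535874 -0.00031221 -0.14340948]
59
[(np.float64(9.813601562015861e-11), (-1, 1, -1, 1, -1, 1, -1), np.float64(0.0)), (np.float64(0.6616827964169936), (-1, 1, -1, 1, -1, 1, -1), np.float64(1.5707963267948966)), (np.float64(0.6616827964183445), (-1, 1, -1, 1, -1, 1, -1), np.float64(4.71238898038469))]
```

```bash
cat >> h.py <<'E'
SG=np.array([-1,1,-1,1,-1,1,-1])
def fk(q,P):
    T=np.eye(3);x=np.zeros(3); pts=[]
    off=np.asarray(P).reshape(8,3)
    for k in range(7):
        x=x+T@off[k]; pts.append(x); T=T@Ro.from_euler("zyzyzyz"[k],SG[k]*q[k]).as_matrix()
    pts.append(x+T@off[7]); return np.array(pts),T
E
python3 - <<'E'
from h import *
import pickle
D,_=pickle.load(open("d.pkl","rb"))
def res(v):
    return np.concatenate([(fk(q,v)[0][-1]-p) for q,p,R in D]+[v*1e-5])
A=least_squares(res,np.zeros(24)); print(np.abs(A.fun[:-24]).max()); print(A.x.reshape(8,3).round(4))
E
```

```text
5.1554982505308544e-11
[[ 0.000e+00 -0.000e+00  1.530e-01]
 [ 0.000e+00 -1.440e-02  1.530e-01]
 [-0.000e+00 -1.450e-02  2.603e-01]
 [ 0.000e+00 -2.100e-03  2.603e-01]
 [-0.000e+00 -2.100e-03  2.362e-01]
 [ 0.000e+00 -2.000e-04  2.362e-01]
 [-0.000e+00 -2.000e-04  1.566e-01]
 [ 0.000e+00  0.000e+00  1.566e-01]]
```

```bash
python3 - <<'E'
from h import *
f=robot.grab_frame("top"); g=cv2.cvtColor(f["frame"],cv2.COLOR_RGB2GRAY).astype(np.float32)
# rough corners px order: TR, RB, Bot, Left ; edge search along normals
c=np.array([(493,265),(583,437),(322,570),(238,397)])/2.5+70
cen=c.mean(0); L=[]
for i in range(4):
    a,b=c[i],c[(i+1)%4]; d=(b-a)/np.linalg.norm(b-a); n=np.array([d[1],-d[0]]); n*=np.sign(n@((a+b)/2-cen))
    P=[]
    for t in np.linspace(.08,.92,40):
        o=a+(b-a)*t; s=np.arange(-4,5,.25); pts=o+s[:,None]*n
        pr=cv2.remap(g,pts[:,0].astype(np.float32)[None],pts[:,1].astype(np.float32)[None],cv2.INTER_LINEAR)[0]
        gr=np.gradient(pr); k=gr.argmax()
        if gr[k]>3: P.append((*pts[k],pr[k]))
    P=np.array(P); 
    W=np.array([ray(f,u,v,.07)[:2] for u,v,_ in P])
    vx,vy,x0,y0=cv2.fitLine(W.astype(np.float32),cv2.DIST_HUBER,0,.001,.001).ravel()
    r=np.abs((W-[x0,y0])@[-vy,vx]); print(i,len(P),"ang",np.degrees(np.arctan2(vy,vx))%180,"med res mm",np.median(r)*1e3)
    L.append((np.array([x0,y0]),np.array([vx,vy])))
def inter(l,m):
    t=np.linalg.solve(np.column_stack([l[1],-m[1]]),m[0]-l[0]); return l[0]+t[0]*l[1]
K=np.array([inter(L[i-1],L[i]) for i in range(4)]); print(K.round(4),K.mean(0)); print([np.linalg.norm(K[i]-K[i-1]).round(4) for i in range(4)])
E
```

```text
0 40 ang 27.772 med res mm 0.08328398034947418
1 40 ang 117.55003 med res mm 0.31254222311633084
2 35 ang 27.255089 med res mm 0.4505987017952176
3 36 ang 117.8969 med res mm 0.5083525448687362
[[0.6952 0.0943]
 [0.5302 0.0074]
 [0.4053 0.2467]
 [0.5697 0.3314]] [0.5500985  0.16992557]
[np.float32(0.2683), np.float32(0.1866), np.float32(0.2699), np.float32(0.1849)]
```

```bash
cat >> h.py <<'E'
CR=np.array([.5501,.1699]); CY=np.radians(27.65)
def cell(a,b): return CR+np.array([np.cos(CY)*a-np.sin(CY)*b, np.sin(CY)*a+np.cos(CY)*b])
LP=np.array([.607,.1907]); LY=np.radians(44.85)
JARS=[np.array(p) for p in [(.6469,-.2523),(.5295,-.373),(.4265,-.3616)]]
E
python3 - <<'E'
from h import *
f=robot.grab_frame("side"); im=f["frame"][:,:,::-1].copy()
P=[(*j,.14) for j in JARS]
for a in(-.0925,.0925):
    for b in (-.1345,.1345): P.append((*cell(a,b),.07))
for s in (-.185,.185): P.append((LP[0]-np.sin(LY)*s,LP[1]+np.cos(LY)*s,.438))
for i in (-1,1):
    for j in (-1,1): P.append((*(LP+np.array([np.cos(LY)*.03*i-np.sin(LY)*.21*j,np.sin(LY)*.03*i+np.cos(LY)*.21*j])),.378))
for p in P:
    u,v=proj(f,np.array(p)); cv2.drawMarker(im,(round(u),round(v)),(0,0,255),cv2.MARKER_CROSS,9,1); print(np.round([u,v],1))
cv2.imwrite("pics/side_m.png",cv2.resize(im[20:390,120:520],None,fx=2,fy=2)[:600])
E
```

```text
[373.2 133.9]
[448.3 135.8]
[483.8 159.2]
[322.2 239.6]
[266.2 351.7]
[238.8 216.8]
[168.7 318.6]
[214.   29.2]
[146.6 177.7]
[239.4  57.9]
[179.2 233.1]
[205.   56.8]
[127.8 230.9]
```

View pics/side_m.png

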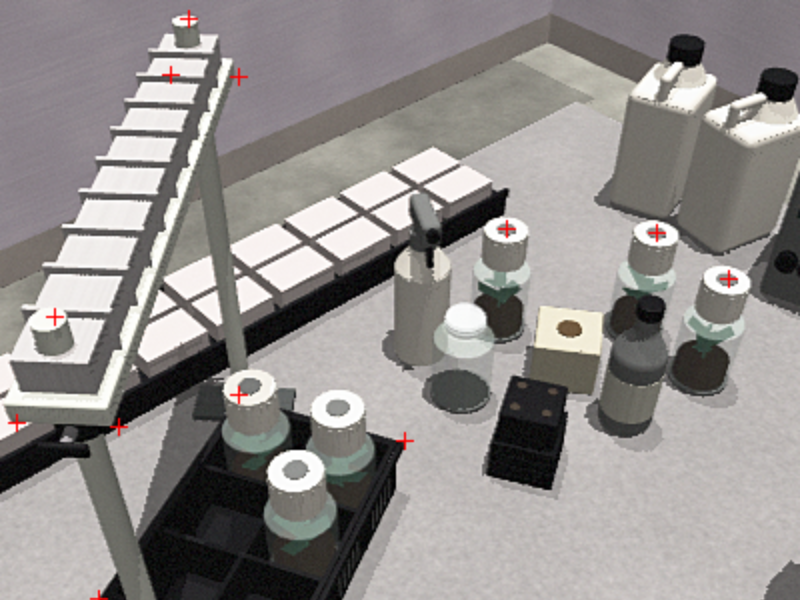

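```bash
cat >> h.py <<'E'
PF=np.zeros((8,3)); PF[0,2]=.153;PF[1]=[0,-.0144,.153];PF[2]=[0,-.0145,.2603];PF[3]=[0,-.0021,.2603];PF[4]=[0,-.0021,.2362];PF[5]=[0,-.0002,.2362];PF[6]=[0,-.0002,.1566];PF[7,2]=.1566
GH=.127 # pad centre height on jar
def tcp(jxy,jz,yaw,tilt,gh=GH,back=.004):
    Q,z=quat(yaw,tilt); g=np.array([*jxy,jz+gh]); return g+z*(.019+back),Q
def lampdist(q):
    pts,_=fk(q,PF); out={}
    c,s=np.cos(LY),np.sin(LY)
    for nm,a,b in [("hand",pts[6-1],pts[7]),("fore",pts[3],pts[5])]:
        m=9
        for t in np.linspace(0,1,40):
            p=a+(b-a)*t; d=p[:2]-LP; x=c*d[0]+s*d[1]; y=-s*d[0]+c*d[1]
            m=min(m,np.linalg.norm(np.maximum(np.abs([x,y,p[2]-.4015])-[.03,.21,.0235],0)))
            for k in(-.185,.185):
                m=min(m,np.linalg.norm([x,y-k,max(p[2]-.438,0)])-.012)
        out[nm]=round(m,3)
    return out,pts
E
python3 - <<'E'
from h import *
D=np.pi/180
for n,ab in [("bm",(.042,0)),("bl",(.042,.084)),("fl",(-.042,.084))]:
    for tilt in (28,32,36):
      for yaw in (30,45):
        for jz in (.005,.09):
            p,Q=tcp(cell(*ab),jz,yaw*D,tilt*D); q=robot.ik(p,Q)
            print(n,tilt,yaw,jz,None if q is None else (np.round(q,2),lampdist(q)[0], lampdist(q)[1][3].round(2)))
for j in JARS:
    for yaw in (-40,-20,0,20):
        p,Q=tcp(j,0,yaw*D,32*D); q=robot.ik(p,Q); print(j,yaw,None if q is None else np.round(q,2))
E
```

```text
bm 28 30 0.005 (array([ 0.25,  0.55, -0.69,  2.08,  1.06,  0.26,  0.82]), {'hand': np.float64(0.099), 'fore': np.float64(0.117)}, array([ 0.26, -0.1 ,  0.75]))
bm 28 30 0.09 (array([ 0.55,  0.55, -1.1 ,  2.01,  0.94,  0.51,  0.98]), {'hand': np.float64(0.06), 'fore': np.float64(0.126)}, array([ 0.22, -0.17,  0.75]))
bm 28 45 0.005 (array([ 0.59,  0.8 , -1.12,  2.03,  1.18,  0.48,  1.12]), {'hand': np.float64(0.102), 'fore': np.float64(0.121)}, array([ 0.29, -0.23,  0.67]))
bm 28 45 0.09 (array([ 0.71,  0.76, -1.32,  1.97,  0.99,  0.64,  1.28]), {'hand': np.float64(0.062), 'fore': np.float64(0.13)}, array([ 0.25, -0.26,  0.68]))
bm 32 30 0.005 (array([ 0.25,  0.54, -0.68,  2.12,  1.45,  0.19,  0.43]), {'hand': np.float64(0.114), 'fore': np.float64(0.134)}, array([ 0.25, -0.1 ,  0.75]))
bm 32 30 0.09 (array([ 0.58,  0.54, -1.1 ,  2.06,  1.07,  0.43,  0.86]), {'hand': np.float64(0.07), 'fore': np.float64(0.139)}, array([ 0.21, -0.17,  0.75]))
bm 32 45 0.005 (array([ 0.49,  0.67, -0.92,  2.07,  1.04,  0.24,  1.21]), {'hand': np.float64(0.118), 'fore': np.float64(0.139)}, array([ 0.27, -0
[... 4711 characters left out ...]
] -20 [ 0.6   0.56 -0.36  1.97  1.21  0.2   0.42]
[ 0.6469 -0.2523] 0 [ 1.11  0.79 -0.94  1.91  1.22  0.37  0.99]
[ 0.6469 -0.2523] 20 [ 0.31  0.59  0.23  1.88 -1.15  0.59 -2.92]
[ 0.5295 -0.373 ] -40 [ 0.72  0.49 -0.24  2.08  1.45  0.2   0.01]
[ 0.5295 -0.373 ] -20 [ 1.19  0.61 -0.71  2.04  1.29  0.21  0.68]
[ 0.5295 -0.373 ] 0 [ 1.38  0.71 -0.86  1.97  0.57  0.26  1.82]
[ 0.5295 -0.373 ] 20 [ 0.58  0.58  0.26  1.92 -1.1   0.73 -2.7 ]
[ 0.4265 -0.3616] -40 [ 1.53  0.68 -1.1   2.25  1.77  0.59 -0.01]
[ 0.4265 -0.3616] -20 [ 1.48  0.56 -0.86  2.23  1.57  0.17  0.51]
[ 0.4265 -0.3616] 0 [ 1.64  0.67 -0.98  2.14  0.55  0.22  1.94]
[ 0.4265 -0.3616] 20 [ 0.69  0.49  0.26  2.09 -1.12  0.74 -2.53]
```

```bash
cat >> h.py <<'E'
D=np.pi/180
def st(m=""):
    s=robot.sense(); print(m,"t",round(s["time"],2),"eef",s["eef_pos"].round(4),"F",s["ft_force"].round(1),"w",round(s["grip_width"],4)); return s
def pick(j,yaw,tilt,joint=False,test=False):
    p,Q=tcp(j,.11,yaw,tilt); q=robot.ik(p,Q); q0=robot.sense()["joints"]
    print("pre q",np.round(q,2)); 
    for t in np.linspace(0,1,6): print(fk(q0+(q-q0)*t,PF)[0][-1].round(3),end=" ")
    p2,_=tcp(j,0,yaw,tilt); print("\ngrasp ik",np.round(robot.ik(p2,Q),2))
    if test: return
    robot.move_pose(p,Q); st("pre")
    robot.servo_line(p2,v=.1); st("at")
def save(n,name):
    f=robot.grab_frame(name); cv2.imwrite(f"pics/{n}.png",f["frame"][:,:,::-1]); return f
E
python3 - <<'E'
from h import *
pick(JARS[2],0,32*D,test=True); pick(JARS[2],-20*D,32*D,test=True)
E
```

```text
pre q [ 1.65  0.38 -0.94  2.08 -0.22  0.44  2.56]
[ 0.194 -0.62   0.231] [ 0.255 -0.58   0.21 ] [ 0.313 -0.532  0.2  ] [ 0.364 -0.479  0.2  ] [ 0.406 -0.421  0.207] [ 0.439 -0.362  0.217] 
grasp ik [ 1.64  0.67 -0.98  2.14  0.55  0.22  1.94]
pre q [ 1.4   0.24 -0.71  2.16 -0.17  0.28  2.11]
[ 0.194 -0.62   0.231] [ 0.259 -0.583  0.218] [ 0.319 -0.537  0.213] [ 0.37  -0.484  0.213] [ 0.41  -0.426  0.215] [ 0.438 -0.366  0.218] 
grasp ik [ 1.48  0.56 -0.86  2.23  1.57  0.17  0.51]
```

```bash
python3 - <<'E'
from h import *
p,Q=tcp(JARS[2],.11,0,32*D); robot.move_pose(p,Q); st("pre"); save("w1","wrist")
p2,_=tcp(JARS[2],0,0,32*D); robot.servo_line(p2,v=.1); st("at"); save("w2","wrist"); save("s2","side")
print(robot.sense()["joints"].round(2))
E
```

```text
pre t 2.58 eef [ 0.4386 -0.362   0.2175] F [-0.6 -0.6  0.7] w 0.0856
at t 3.88 eef [ 0.439  -0.3619  0.1081] F [ 0.5 -0.4 -0.3] w 0.0856
[ 1.51  0.57 -0.79  2.15 -0.13  0.19  2.57]
```

View pics/w2.png

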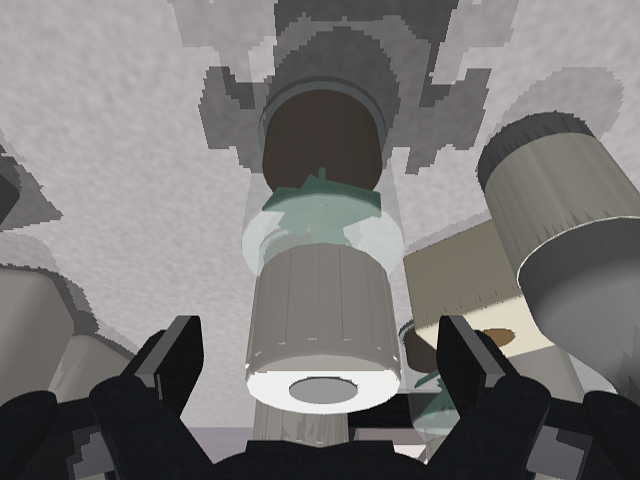

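View pics/s2.png

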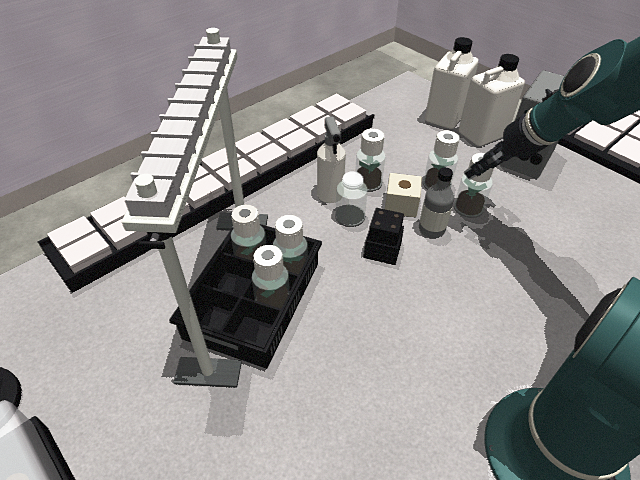

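```bash
python3 - <<'E'
from h import *
robot.set_gripper(.04,45); s=st("grip")
T=32*D
p,Q=tcp(JARS[2],.20,0,T); robot.servo_line(p,v=.15); st("lift"); save("w3","wrist"); print(robot.sense()["joints"].round(2))
for yaw in (45,):
  for (ab,jz) in [((-.09,.07),.19),((-.045,.088),.085),((.025,.075),.085),((.042,0),.085),((.042,0),.005)]:
    p,Q=tcp(cell(*ab),jz,yaw*D,T); q=robot.ik(p,Q); print(ab,jz,p.round(3),None if q is None else (q.round(2),lampdist(q)[0]))
E
```

```text
grip t 4.41 eef [ 0.4389 -0.3617  0.1079] F [-2.4  1.1  5.2] w 0.0488
lift t 5.89 eef [ 0.4383 -0.3612  0.3066] F [-0.8  0.1 -2.4] w 0.0492
[ 1.77  0.24 -1.03  1.98 -0.3   0.65  2.58]
(-0.09, 0.07) 0.19 [0.447 0.199 0.297] (array([ 1.14, -0.2 , -1.28,  2.21, -0.86,  0.69,  2.78]), {'hand': np.float64(0.109), 'fore': np.float64(0.28)})
(-0.045, 0.088) 0.085 [0.478 0.236 0.192] (array([ 0.54,  0.32, -1.04,  2.25,  0.4 ,  0.21,  1.58]), {'hand': np.float64(0.074), 'fore': np.float64(0.199)})
(0.025, 0.075) 0.085 [0.546 0.257 0.192] (array([ 0.51,  0.51, -1.1 ,  2.1 ,  0.84,  0.34,  1.22]), {'hand': np.float64(0.07), 'fore': np.float64(0.137)})
(0.042, 0) 0.085 [0.596 0.198 0.192] (array([ 0.63,  0.59, -1.1 ,  2.02,  0.71,  0.38,  1.5 ]), {'hand': np.float64(0.075), 'fore': np.float64(0.143)})
(0.042, 0) 0.005 [0.596 0.198 0.112] (array([ 0.49,  0.67, -0.92,  2.07,  1.04,  0.24,  1.21]), {'hand': np.float64(0.118), 'fore': np.float64(0.139)})
```

View pics/w3.png

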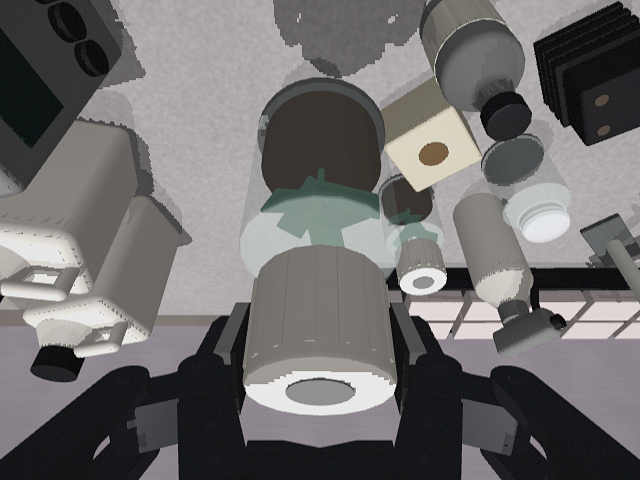

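```bash
cat >> h.py <<'E'
def go(ab,jz,yaw,tilt,v=.15,xy=None):
    p,Q=tcp(cell(*ab) if xy is None else xy,jz,yaw,tilt)
    try: robot.servo_line(p,rot=Q,v=v); ok=1
    except robot.Unreachable as e: print("UNREACH",ab,jz,e); ok=0
    q=robot.sense()["joints"]; st(f"{ab} {jz}"); print("   q",q.round(2),lampdist(q)[0]); return ok
E
python3 - <<'E'
from h import *
T=32*D
ok=go((-.09,.07),.19,45*D,T,.25)
if ok: ok=go((-.045,.088),.085,45*D,T,.15)
E
```

```text
(-0.09, 0.07) 0.19 t 15.12 eef [0.4465 0.1988 0.2975] F [ 1.2 -0.3 -1.5] w 0.0491
   q [ 1.   -0.15 -1.19  2.21 -0.77  0.63  2.69] {'hand': np.float64(0.109), 'fore': np.float64(0.28)}
(-0.045, 0.088) 0.085 t 16.58 eef [0.4782 0.2355 0.1928] F [ 0.1  0.1 -2.4] w 0.0491
   q [ 0.4   0.26 -0.88  2.26  0.02  0.19  1.93] {'hand': np.float64(0.074), 'fore': np.float64(0.199)}
```

```bash
python3 - <<'E'
from h import *
T=32*D
ok=go((.025,.075),.085,45*D,T,.2) and go((.042,0),.085,45*D,T,.2)
if ok: save("w4","wrist"); save("s4","side"); save("t4","top")
E
```

```text
(0.025, 0.075) 0.085 t 17.09 eef [0.5459 0.2565 0.1924] F [-0.  -0.  -2.8] w 0.0492
   q [ 0.23  0.35 -0.71  2.11  0.1   0.23  1.87] {'hand': np.float64(0.07), 'fore': np.float64(0.137)}
(0.042, 0) 0.085 t 17.62 eef [0.5953 0.1971 0.1922] F [ 0.2  0.6 -1.6] w 0.0492
   q [ 0.42  0.44 -0.79  2.03  0.1   0.3   2.02] {'hand': np.float64(0.076), 'fore': np.float64(0.143)}
```

View pics/w4.png

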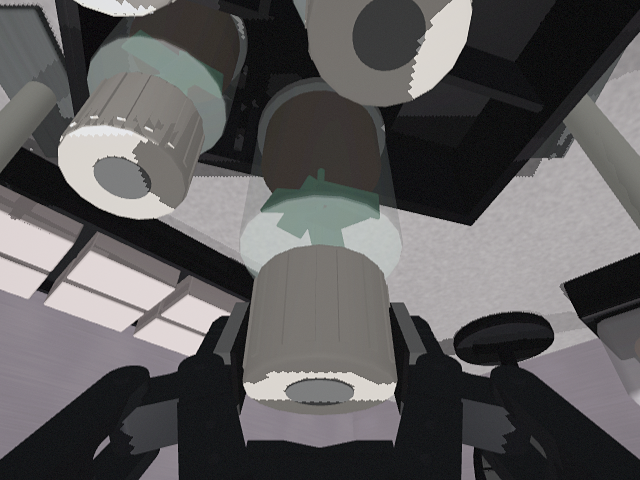

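View pics/s4.png

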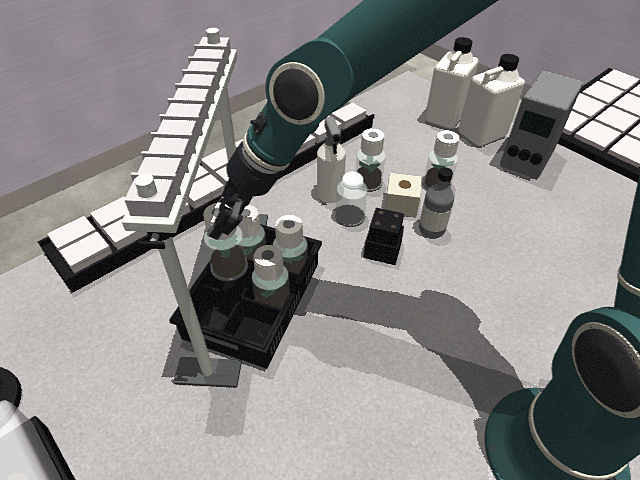

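View pics/t4.png

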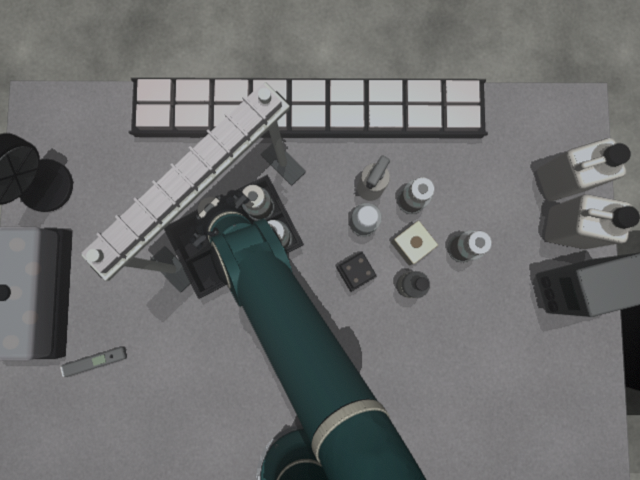

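```bash
cat >> h.py <<'E'
def setdown(ab,yaw,tilt,start=.009):
    go(ab,.05,yaw,tilt,.12)
    go(ab,start,yaw,tilt,.08); f0=np.mean([robot.sense()["ft_force"][2] for _ in range(3)])
    jz=start
    while jz>-.004:
        jz-=.0015; p,Q=tcp(cell(*ab),jz,yaw,tilt); robot.servo_line(p,rot=Q,v=.03)
        F=robot.sense()["ft_force"]
        print("jz",round(jz,4),F.round(1))
        if F[2]-f0>4: break
    st("down")
def release(ab,yaw,tilt,w=.066):
    robot.set_gripper(w); st("open")
    s=robot.sense(); z=Ro.from_quat(s["tcp_rot"]).as_matrix()[:,2]
    robot.servo_line(s["eef_pos"]-z*.075,v=.15); st("out")
E
python3 - <<'E'
from h import *
setdown((.042,0),45*D,32*D); save("w5","wrist")
E
```

```text
(0.042, 0) 0.05 t 18.22 eef [0.5956 0.1989 0.1576] F [ 0.2  0.1 -2.1] w 0.0488
   q [ 0.36  0.49 -0.73  2.06  0.14  0.22  2.01] {'hand': np.float64(0.093), 'fore': np.float64(0.138)}
UNREACH (0.042, 0) 0.009 the arm cannot follow that straight line within its joint ranges
(0.042, 0) 0.009 t 18.22 eef [0.5956 0.1989 0.1576] F [ 0.2  0.1 -2.1] w 0.0488
   q [ 0.36  0.49 -0.73  2.06  0.14  0.22  2.01] {'hand': np.float64(0.093), 'fore': np.float64(0.138)}Traceback (most recent call last):
  File "<stdin>", line 2, in <module>
  File "h.py", line 76, in setdown
    jz-=.0015; p,Q=tcp(cell(*ab),jz,yaw,tilt); robot.servo_line(p,rot=Q,v=.03)
                                               ~~~~~~~~~~~~~~~~^^^^^^^^^^^^^^^
workcell.Unreachable: the arm cannot follow that straight line within its joint ranges
```

```bash
cat >> h.py <<'E'
LO=np.array([-2.53,-.31,-1.57,.28,-1.29,.15,-2.92]);HI=np.array([2.53,2.02,1.55,2.44,4.43,1.84,2.92])
def ikn(p,Q,q0,j3):
    R=Ro.from_quat(Q).as_matrix()
    def r(x):
        q=np.array([x[0],x[1],j3,*x[2:]]); pts,T=fk(q,PF2); 
        return np.concatenate([(pts[-1]-p)*5,Ro.from_matrix(T.T@R@KT.T).as_rotvec() if 0 else Ro.from_matrix((T@KT).T@R).as_rotvec()])
    A=least_squares(r,np.delete(q0,2),xtol=1e-12,ftol=1e-12,gtol=1e-12); x=A.x
    return np.array([x[0],x[1],j3,*x[2:]]),np.abs(A.fun).max()
E
python3 - <<'E'
import pickle
from h import *
Dd,_=pickle.load(open("d.pkl","rb"))
def res(v): return np.concatenate([(fk(q,v)[0][-1]-p) for q,p,R in Dd]+[v*1e-5])
A=least_squares(res,np.zeros(24)); np.save("pf.npy",A.x)
T=fk(Dd[0][0],A.x)[1]; np.save("kt.npy",T.T@Dd[0][2])
E
cat >> h.py <<'E'
PF2=np.load("pf.npy"); KT=np.load("kt.npy")
E
python3 - <<'E'
from h import *
q0=robot.sense()["joints"]
for jz in (.05,.003):
    p,Q=tcp(cell(.042,0),jz,45*D,32*D); q=q0
    for j3 in np.arange(-.73,-1.3,-.07):
        qn,e=ikn(p,Q,q,j3); m=fk((q+qn)/2,PF2)[0][-1]-p; print(jz,round(j3,2),qn.round(3),round(e,6),"mid dev mm",(m*1e3).round(2)); q=qn
E
```

```text
0.05 -0.73 [ 0.365  0.489 -0.73   2.057  0.148  0.22   1.996] 0.0 mid dev mm [-0.18  0.45  0.04]
0.05 -0.8 [ 0.418  0.514 -0.8    2.055  0.327  0.231  1.834] 0.0 mid dev mm [-0.35  0.06 -0.36]
0.05 -0.87 [ 0.469  0.544 -0.87   2.052  0.499  0.249  1.68 ] 0.0 mid dev mm [-0.4   0.1  -0.39]
0.05 -0.94 [ 0.518  0.577 -0.94   2.05   0.659  0.276  1.54 ] 0.0 mid dev mm [-0.45  0.14 -0.43]
0.05 -1.01 [ 0.565  0.616 -1.01   2.047  0.803  0.311  1.418] 0.0 mid dev mm [-0.49  0.16 -0.46]
0.05 -1.08 [ 0.609  0.66  -1.08   2.045  0.93   0.354  1.315] 0.0 mid dev mm [-0.51  0.18 -0.49]
0.05 -1.15 [ 0.649  0.71  -1.15   2.044  1.041  0.405  1.23 ] 0.0 mid dev mm [-0.52  0.2  -0.52]
0.05 -1.22 [ 0.684  0.768 -1.22   2.042  1.139  0.466  1.161] 0.0 mid dev mm [-0.52  0.22 -0.54]
0.05 -1.29 [ 0.715  0.833 -1.29   2.041  1.226  0.535  1.107] 0.0 mid dev mm [-0.52  0.26 -0.54]
0.003 -0.73 [ 0.358  0.587 -0.73   2.078  0.574  0.141  1.617] 0.0 mid dev mm [ 0.92 -2.41 22.48]
0.003 -0.8 [ 0.41   0.616 -0.8    2.076  0.803  0.17   1.409] 0.0 mid dev mm [-0.65  0.18 -0.46]
0.003 -0.87 [ 0.46   0.65  -0.87   2.073  0.973  0.209  1.26 ] 0.0 mid dev mm [-0.59  0.16 -0.47]
0.003 -0.94 [ 0.509  0.687 -0.94   2.071  1.102  0.254  1.156] 0.0 mid dev mm [-0.54  0.15 -0.48]
0.003 -1.01 [ 0.554  0.731 -1.01   2.068  1.202  0.307  1.082] 0.0 mid dev mm [-0.49  0.15 -0.48]
0.003 -1.08 [ 0.597  0.78  -1.08   2.066  1.284  0.366  1.03 ] 0.0 mid dev mm [-0.46  0.16 -0.49]
0.003 -1.15 [ 0.636  0.836 -1.15   2.064  1.353  0.432  0.993] 0.0 mid dev mm [-0.43  0.18 -0.5 ]
0.003 -1.22 [ 0.671  0.899 -1.22   2.063  1.413  0.505  0.968] 0.0 mid dev mm [-0.42  0.22 -0.5 ]
0.003 -1.29 [ 0.701  0.969 -1.29   2.062  1.468  0.586  0.952] 0.0 mid dev mm [-0.4   0.27 -0.48]
```

```bash
python3 - <<'E'
from h import *
p,Q=tcp(cell(.042,0),.05,45*D,32*D); q=robot.sense()["joints"]
for j3 in (-.87,-1.01):
    q,e=ikn(p,Q,q,j3); robot.goto_joints(q); st("null")
if go((.042,0),.009,45*D,32*D,.08):
    f0=robot.sense()["ft_force"][2]
    jz=.009
    while jz>-.003:
        jz-=.002; p,Q=tcp(cell(.042,0),jz,45*D,32*D); robot.servo_line(p,rot=Q,v=.03)
        F=robot.sense()["ft_force"]; print("jz",round(jz,4),F.round(1))
        if F[2]-f0>4: break
    st("down")
save("w5","wrist")
E
```

```text
null t 18.66 eef [0.5964 0.1979 0.1582] F [-0.9  0.5 -1.4] w 0.0492
null t 19.05 eef [0.5959 0.1979 0.1575] F [-0.4  0.5 -2.1] w 0.049
(0.042, 0) 0.009 t 19.71 eef [0.5961 0.1985 0.117 ] F [-0.2  0.  -2. ] w 0.0488
   q [ 0.45  0.63 -0.86  2.07  0.89  0.21  1.34] {'hand': np.float64(0.115), 'fore': np.float64(0.138)}
jz 0.007 [-0.3  0.  -1. ]
jz 0.005 [-0.4 -0.1  1. ]
jz 0.003 [-4.6 -1.8 13.3]
down t 20.46 eef [0.5974 0.1994 0.1129] F [-4.6 -1.8 13.3] w 0.049
```

View pics/w5.png

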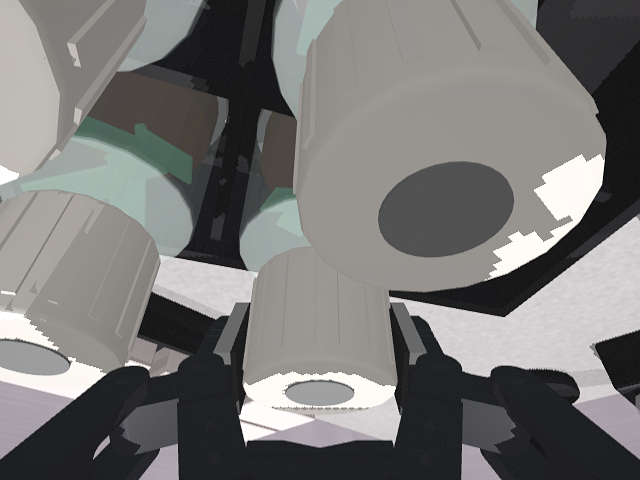

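```bash
python3 - <<'E'
from h import *
release((.042,0),45*D,32*D); print(robot.sense()["joints"].round(2)); save("s6","side")
q0=robot.sense()["joints"]
T=39*D
P0=cell(-.09,.07)
def cfgs(xy,jz,yaw):
    p,Q=tcp(xy,jz,yaw,T); out=[]; q=q0
    for j3 in (-.5,-.7,-.9,-1.1,-1.3,-1.5):
        qn,e=ikn(p,Q,q,j3)
        if e<1e-6 and np.all(qn>LO+.03) and np.all(qn<HI-.03): out.append((j3,qn.round(2).tolist())); q=qn
    return out
for n,a in [("bl0",(cell(.042,.084),.003,45*D)),("bl85",(cell(.042,.084),.085,45*D)),("P0",(P0,.185,45*D)),("mid",((P0+JARS[1])/2,.185,20*D)),("pick0",(JARS[1],0,0)),("pick-20",(JARS[1],0,-20*D)),("pick20",(JARS[1],0,20*D)),("lift0",(JARS[1],.185,0)),("lift-20",(JARS[1],.185,-20*D)),("lift20",(JARS[1],.185,20*D))]:
    print(n); [print("  ",c) for c in cfgs(*a)]
E
```

```text
open t 20.82 eef [0.5958 0.1979 0.1102] F [-0.8 -0.6  0.3] w 0.0663
out t 21.47 eef [0.5678 0.1693 0.1734] F [ 0.7 -0.4 -0.3] w 0.0661
[ 0.73  0.6  -1.14  2.11  0.78  0.34  1.47]
bl0
   (-0.9, [0.36, 0.66, -0.9, 2.18, 2.18, 0.22, -0.04])
   (-1.1, [0.49, 0.79, -1.1, 2.17, 1.96, 0.37, 0.27])
   (-1.3, [0.59, 0.99, -1.3, 2.17, 1.89, 0.58, 0.46])
   (-1.5, [0.65, 1.25, -1.5, 2.17, 1.9, 0.86, 0.61])
bl85
   (-1.1, [0.52, 0.55, -1.1, 2.14, 1.28, 0.22, 0.8])
   (-1.3, [0.63, 0.71, -1.3, 2.13, 1.46, 0.41, 0.71])
   (-1.5, [0.69, 0.95, -1.5, 2.13, 1.59, 0.67, 0.7])
P0
   (-0.5, [0.24, -0.1, -0.5, 2.31, -0.91, 0.47, 2.83])
   (-0.7, [0.47, -0.11, -0.7, 2.3, -0.95, 0.49, 2.87])
mid
pick0
   (-1.1, [1.58, 0.89, -1.1, 2.02, 1.24, 0.27, 1.3])
   (-1.3, [1.67, 1.08, -1.3, 2.01, 1.47, 0.49, 1.19])
   (-1.5, [1.72, 1.32, -1.5, 2.01, 1.61, 0.75, 1.18])
pick-20
   (-0.9, [1.37, 0.71, -0.9, 2.1, 2.03, 0.3, 0.05])
   (-1.1, [1.49, 0.85, -1.1, 2.1, 1.92, 0.45, 0.26])
   (-1.3, [1.59, 1.04, -1.3, 2.09, 1.9, 0.67, 0.42])
   (-1.5, [1.64, 1.29, -1.5, 2.09, 1.94, 0.93, 0.56])
pick20
   (-0.9, [1.49, 0.82, -0
[... 367 characters left out ...]
1, [1.63, 0.48, -1.1, 1.9, 0.01, 0.46, 2.26])
   (-1.3, [1.73, 0.61, -1.3, 1.9, 0.4, 0.49, 1.93])
   (-1.5, [1.78, 0.8, -1.5, 1.89, 0.82, 0.62, 1.61])
lift-20
   (-0.5, [1.09, 0.22, -0.5, 2.0, -0.25, 0.29, 2.07])
   (-0.7, [1.26, 0.26, -0.7, 1.99, -0.04, 0.29, 1.89])
   (-0.9, [1.42, 0.31, -0.9, 1.98, 0.23, 0.3, 1.65])
   (-1.1, [1.56, 0.39, -1.1, 1.98, 0.56, 0.34, 1.37])
   (-1.3, [1.68, 0.52, -1.3, 1.97, 0.9, 0.44, 1.1])
   (-1.5, [1.74, 0.71, -1.5, 1.97, 1.2, 0.63, 0.9])
lift20
   (-0.9, [1.51, 0.5, -0.9, 1.78, -0.32, 0.72, 2.87])
   (-1.1, [1.63, 0.6, -1.1, 1.78, -0.09, 0.7, 2.68])
   (-1.3, [1.71, 0.73, -1.3, 1.77, 0.21, 0.71, 2.44])
   (-1.5, [1.76, 0.91, -1.5, 1.77, 0.56, 0.79, 2.17])
```

View pics/s6.png

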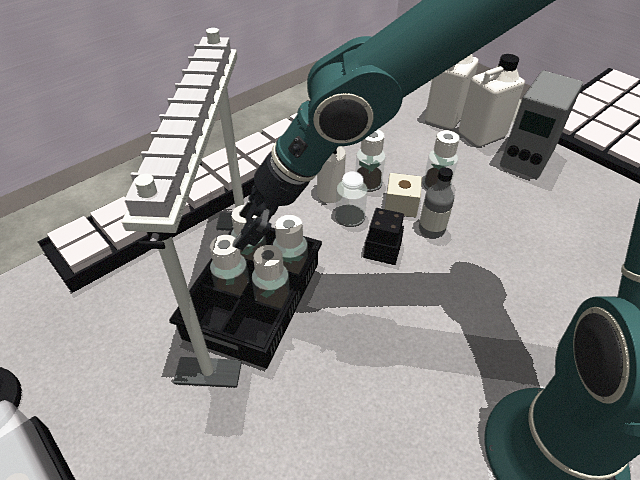

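```bash
cat > plan.py <<'E'
from h import *
def tilt_dev(qa,qb,T,n=7):
    m=0; zmin=9
    for t in np.linspace(0,1,n):
        pts,R=fk(qa+(qb-qa)*t,PF2); R=R@KT
        # jar up axis in tool frame: defined by quat(.,T)
        Q,_=quat(0,T); up=Ro.from_quat(Q).as_matrix().T@[0,0,1.]
        m=max(m,np.degrees(np.arccos(min(1,(R@up)[2])))); zmin=min(zmin,pts[-1][2])
    return m,zmin
VM=np.array([2.57,2.57,3.14,3.14,3.14,3.14,3.14])
def options(xy,jz,yaws,T,j3s=np.arange(-1.5,-.29,.1),q0=np.array([.73,.6,-1.14,2.1,.8,.34,1.5])):
    out=[]
    for y in yaws:
        p,Q=tcp(xy,jz,y*D,T); 
        for seed in (q0,np.array([1,.3,-.9,2.1,-.5,.5,2.4]),np.array([1,.3,-.9,2.1,1.5,.5,.4])):
            q=seed
            for j3 in j3s[::-1]:
                qn,e=ikn(p,Q,q,j3)
                if e<1e-5:
                    q=qn
                    if np.all(qn>LO+.03) and np.all(qn<HI-.03) and not any(np.abs(qn-o[1]).max()<1e-3 for o in out): out.append((y,qn))
    return out
def dp(stages,T,wt=.15):
    best=[(0,[o]) for o in stages[0]]
    for S in stages[1:]:
        nb=[]
        for o in S:
            c=[]
            for cost,path in best:
                d=np.abs(o[1]-path[-1][1]); t=(d/VM).max()
                if t>1.2: continue
                c.append((cost+t*2+wt*tilt_dev(path[-1][1],o[1],T,4)[0]**1.0*(1),path+[o]))
            if c: nb.append(min(c,key=lambda x:x[0]))
        best=nb; print("stage",len(S),len(best))
    return min(best,key=lambda x:x[0])
E
cat > p2.py <<'E'
from plan import *
import pickle
T=39*D; J=JARS[1]
ws=[(J,0,[-30,-20,-10,0]),(J,.155,[-30,-20,-10,0]),(np.array([.51,-.19]),.155,[-20,-5,10,20]),(np.array([.47,0]),.155,[0,10,20,30]),(cell(-.10,.07),.155,[20,30,40,45]),(cell(-.05,.088),.085,[30,40,45,50]),(cell(.042,.084),.085,[40,45,50]),(cell(.042,.084),.003,[40,45,50])]
S=[options(*w,T) for w in ws]; print([len(s) for s in S])
c,path=dp(S,T); print(c)
for a,b in zip(path,path[1:]+[None]): print(a[0],a[1].round(2),tilt_dev(a[1],b[1],T) if b else "",lampdist(a[1])[0])
pickle.dump(path,open("path2.pkl","wb"))
E
time python3 p2.py
```

```text
[19, 50, 33, 12, 15, 5, 16, 0]
stage 50 50
stage 33 33
stage 12 12
stage 15 15
stage 5 5
stage 16 16
stage 0 0Traceback (most recent call last):
  File "p2.py", line 6, in <module>
    c,path=dp(S,T); print(c)
           ~~^^^^^
  File "plan.py", line 35, in dp
    return min(best,key=lambda x:x[0])
ValueError: min() iterable argument is empty

real	0m48.622s
user	0m46.599s
sys	0m0.210s
```

```bash
python3 - <<'E'
s=open("plan.py").read()
s=s.replace("for j3 in j3s[::-1]:","for j3 in [*j3s]+[*j3s[::-1]]:")
s=s.replace("if e<1e-5:\n                    q=qn","if e>1e-5 or qn[5]<0 or np.abs(qn[4]-1.5)>3.2: q=seed\n                else:\n                    q=qn")
s=s.replace("np.arange(-1.5,-.29,.1)","np.arange(-1.5,-.49,.125)")
s=s.replace("(q0,np.array([1,.3,-.9,2.1,-.5,.5,2.4]),np.array([1,.3,-.9,2.1,1.5,.5,.4]))","(np.array([.7,.8,-1.4,2.1,1.5,.6,.8]),np.array([1,.3,-1.4,2.1,-.2,.6,2.4]))")
open("plan.py","w").write(s)
E
time python3 p2.py
```

```text
[26, 36, 26, 8, 12, 12, 13, 19]
stage 36 36
stage 26 26
stage 8 8
stage 12 12
stage 12 12
stage 13 13
stage 19 19
4.431762752543884
0 [ 1.52  0.82 -1.    2.02  1.04  0.18  1.45] (np.float64(0.7380017040416467), np.float64(0.10912564288648985)) {'hand': np.float64(0.462), 'fore': np.float64(0.553)}
-10 [ 1.61  0.5  -1.12  1.97  0.45  0.33  1.7 ] (np.float64(0.7737928072514713), np.float64(0.26412564288648976)) {'hand': np.float64(0.454), 'fore': np.float64(0.534)}
-5 [ 1.47  0.18 -1.12  2.22 -0.19  0.19  2.06] (np.float64(0.7004084040160558), np.float64(0.26412564288648976)) {'hand': np.float64(0.317), 'fore': np.float64(0.433)}
0 [ 1.17 -0.17 -1.12  2.38 -0.79  0.21  2.29] (np.float64(0.12634065699913205), np.float64(0.26369930830826094)) {'hand': np.float64(0.223), 'fore': np.float64(0.341)}
20 [ 0.73 -0.18 -1.12  2.38 -0.58  0.19  2.  ] (np.float64(7.739748703175709), np.float64(0.1909584833812467)) {'hand': np.float64(0.124), 'fore': np.float64(0.278)}
50 [ 0.83  0.58 -1.38  2.31  1.31  0.23  0.9 ] (np.float64(0.08637208192857282), np.float64(0.1941256428864894)) {'hand': np.float64(0.074), 'fore': np.float64(0.229)}
45 [ 0.66  0.79 -1.38  2.13  1.51  0.5   0.7 ] (np.float64(0.121305484445529), np.float64(0.11212564288648989)) {'hand': np.float64(0.073), 'fore': np.float64(0.143)}
50 [ 0.6   0.94 -1.25  2.15  1.8   0.46  0.6 ]  {'hand': np.float64(0.08), 'fore': np.float64(0.144)}
real	0m46.951s
user	0m45.547s
sys	0m0.198s
```

```bash
sed -i 's/^ws=.*/Y=[30,40,50]\nws=[(J,0,[-20,-10,0]),(J,.16,[-20,-10,0,10]),(np.array([.52,-.17]),.16,[-10,5,20]),(np.array([.50,0]),.16,[10,20,30,40]),(cell(-.05,.088),.16,Y),(cell(-.05,.088),.09,Y),(cell(.042,.084),.085,[40,45,50]),(cell(.042,.084),.009,[40,45,50])]/' p2.py; time python3 p2.py
```

```text
[17, 34, 17, 22, 17, 9, 13, 18]
stage 34 34
stage 17 17
stage 22 22
stage 17 17
stage 9 9
stage 13 13
stage 18 18
2.766423632345578
0 [ 1.52  0.82 -1.    2.02  1.04  0.18  1.45] (np.float64(0.6100059158565335), np.float64(0.10912564288648985)) {'hand': np.float64(0.462), 'fore': np.float64(0.553)}
0 [ 1.74  0.73 -1.38  1.92  0.69  0.51  1.71] (np.float64(0.2288900119680947), np.float64(0.2691256428864896)) {'hand': np.float64(0.45), 'fore': np.float64(0.559)}
20 [ 1.7   0.62 -1.5   2.11  0.43  0.44  1.97] (np.float64(0.44833954656596675), np.float64(0.26901030316252067)) {'hand': np.float64(0.291), 'fore': np.float64(0.46)}
40 [ 1.52  0.45 -1.5   2.19 -0.09  0.42  2.48] (np.float64(0.7467130332877977), np.float64(0.2670880096955238)) {'hand': np.float64(0.199), 'fore': np.float64(0.373)}
50 [ 1.03  0.34 -1.5   2.23  0.07  0.27  2.03] (np.float64(1.6626619223470152), np.float64(0.19912564288648937)) {'hand': np.float64(0.074), 'fore': np.float64(0.245)}
50 [ 0.84  0.55 -1.38  2.3   1.22  0.22  0.97] (np.float64(0.34105106910651534), np.float64(0.19412564288648942)) {'hand': np.float64(0.074), 'fore': np.float64(0.229)}
45 [ 0.66  0.79 -1.38  2.13  1.51  0.5   0.7 ] (np.float64(0.12592583789741726), np.float64(0.11812564288648962)) {'hand': np.float64(0.073), 'fore': np.float64(0.143)}
50 [ 0.6   0.92 -1.25  2.15  1.78  0.45  0.62]  {'hand': np.float64(0.08), 'fore': np.float64(0.143)}
real	0m35.373s
user	0m34.385s
sys	0m0.177s
```

```bash
cat > chk.py <<'E'
from plan import *
import pickle
def trace(qa,qb,T,n=6):
    r=[]
    _,z=quat(0,T)
    for t in np.linspace(0,1,n):
        pts,R=fk(qa+(qb-qa)*t,PF2); zz=(R@KT)[:,2]; g=pts[-1]-zz*.023; r.append([*g[:2],g[2]-GH])
    return np.array(r).round(3)
if __name__=="__main__":
    import sys
    path=pickle.load(open(sys.argv[1],"rb")); T=float(sys.argv[2])*D
    for a,b in zip(path,path[1:]): print(trace(a[1],b[1],T).tolist())
    s=robot.sense(); q=s["joints"]; z=Ro.from_quat(s["tcp_rot"]).as_matrix()[:,2]
    qi=robot.ik(s["eef_pos"]-z*.08+[0,0,.03],s["tcp_rot"]); print("up",qi.round(2)); print(trace(qi,path[1][1],T,8).tolist())
    print([lampdist(qi+(path[1][1]-qi)*t)[0]["hand"] for t in (0,.15,.3,.5)])
E
python3 chk.py path2.pkl 39
```

```text
[[0.53, -0.373, 0.0], [0.532, -0.38, 0.031], [0.534, -0.383, 0.062], [0.534, -0.383, 0.094], [0.532, -0.38, 0.127], [0.529, -0.373, 0.16]]
[[0.529, -0.373, 0.16], [0.533, -0.331, 0.162], [0.534, -0.289, 0.163], [0.532, -0.248, 0.163], [0.527, -0.208, 0.162], [0.52, -0.17, 0.16]]
[[0.52, -0.17, 0.16], [0.519, -0.134, 0.16], [0.516, -0.099, 0.16], [0.512, -0.065, 0.16], [0.506, -0.032, 0.16], [0.5, -0.0, 0.16]]
[[0.5, -0.0, 0.16], [0.501, 0.044, 0.159], [0.499, 0.089, 0.158], [0.492, 0.135, 0.158], [0.481, 0.18, 0.159], [0.465, 0.225, 0.16]]
[[0.465, 0.225, 0.16], [0.465, 0.218, 0.144], [0.465, 0.214, 0.129], [0.466, 0.214, 0.115], [0.466, 0.218, 0.102], [0.465, 0.225, 0.09]]
[[0.465, 0.225, 0.09], [0.48, 0.232, 0.09], [0.496, 0.24, 0.09], [0.513, 0.248, 0.089], [0.53, 0.256, 0.087], [0.548, 0.264, 0.085]]
[[0.548, 0.264, 0.085], [0.55, 0.263, 0.07], [0.551, 0.263, 0.056], [0.551, 0.263, 0.04], [0.55, 0.263, 0.025], [0.548, 0.264, 0.009]]
up [ 1.08  0.56 -1.52  2.08  0.58  0.56  1.65]
[[0.529, 0.131, 0.164], [0.556, 0.067, 0.166], [0.575, -0.001, 0.167], [0.585, -0.074, 0.168], [0.586, -0.148, 0.167], [0.577, -0.224, 0.166], [0.558, -0.299, 0.163], [0.529, -0.373, 0.16]]
[np.float64(0.103), np.float64(0.126), np.float64(0.15), np.float64(0.203)]
```

```bash
cat > ex.py <<'E'
from chk import *
def outbound(path):
    s=robot.sense(); z=Ro.from_quat(s["tcp_rot"]).as_matrix()[:,2]
    robot.servo_line(s["eef_pos"]-z*.06+[0,0,.04],v=.3); 
    robot.set_gripper(.085); st("up")
    robot.goto_joints(path[1][1]); st("over")
def grab(path,J,T):
    y=path[0][0]*D; p,Q=tcp(J,.045,y,T); qm,e=ikn(p,Q,(path[0][1]+path[1][1])/2,(path[0][1][2]*.7+path[1][1][2]*.3)); print("mid",qm.round(2),e)
    robot.goto_joints(qm); robot.goto_joints(path[0][1]); st("at"); save("w_at%d"%int(robot.sense()["time"]*10),"wrist")
    robot.set_gripper(.04,45); st("grip")
    robot.goto_joints(qm); st("up1"); robot.goto_joints(path[1][1]); st("up2")
E
python3 - <<'E'
from ex import *
path=pickle.load(open("path2.pkl","rb"))
outbound(path); save("w7","wrist"); grab(path,JARS[1],39*D); save("w8","wrist")
E
ls pics
```

```text
up t 22.32 eef [0.5448 0.1476 0.2634] F [0.5 0.1 0.6] w 0.0845
over t 24.18 eef [ 0.5447 -0.3713  0.2695] F [ 1.   1.  -0.1] w 0.0851
mid [ 1.59  0.79 -1.11  2.    0.88  0.27  1.59] 1.1102230246251565e-15
at t 25.06 eef [ 0.545  -0.373   0.1108] F [ 0.3 -1.3  0.5] w 0.0852
grip t 25.52 eef [ 0.545  -0.3734  0.1109] F [-2.5  0.8  7.5] w 0.0486
up1 t 25.82 eef [ 0.544  -0.3737  0.1552] F [-0.2  0.  -2.6] w 0.0489
up2 t 26.36 eef [ 0.5428 -0.3732  0.2675] F [-0.8  0.9 -2.2] w 0.0488
cropA.png
cropB.png
s2.png
s4.png
s6.png
side0.png
side_m.png
t4.png
top0.png
w1.png
w2.png
w3.png
w4.png
w5.png
w7.png
w8.png
w_at250.png
wrist0.png
```

View pics/w8.png

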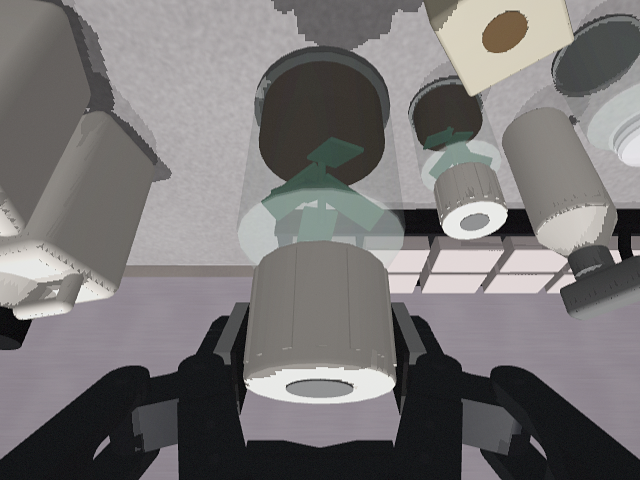

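Jar held upright and centred (cap at about (320,320) between the pads). Time is plentiful now; carrying on with it.

```bash
python3 - <<'E'
from ex import *
path=pickle.load(open("path2.pkl","rb"))
for k in (2,3,4,5,6): robot.goto_joints(path[k][1]); st(str(k))
save("w9","wrist"); save("s9","side")
E
```

```text
2 t 27.24 eef [ 0.5339 -0.1667  0.269 ] F [ 0.7 -0.8 -1.1] w 0.0486
3 t 27.97 eef [0.5121 0.0074 0.2694] F [ 0.   0.  -2.1] w 0.049
4 t 28.88 eef [0.4754 0.2342 0.2691] F [ 0.1 -0.8 -2.6] w 0.0486
5 t 29.94 eef [0.475  0.2348 0.1992] F [-0.1  0.2 -2. ] w 0.0491
6 t 30.4 eef [0.5588 0.2745 0.1939] F [-0.7 -0.4 -1.3] w 0.0491
```

View pics/w9.png

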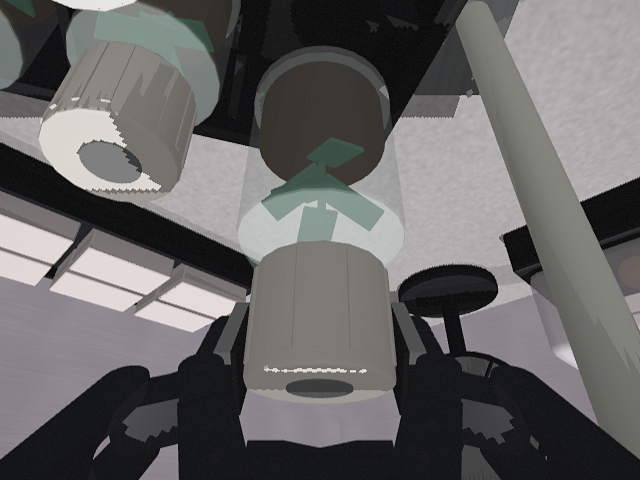

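View pics/s9.png

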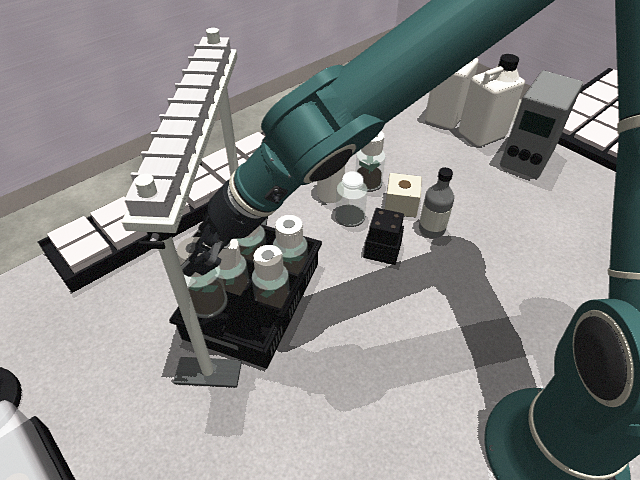

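```bash
cat >> ex.py <<'E'
def lower(ab,yaw,T):
    if not go(ab,.03,yaw,T,.15) or not go(ab,.0075,yaw,T,.08): return 0
    f0=np.mean([robot.sense()["ft_force"][2] for _ in range(3)]); jz=.0075
    while jz>-.003:
        jz-=.001; p,Q=tcp(cell(*ab),jz,yaw,T); robot.servo_line(p,rot=Q,v=.02)
        F=robot.sense()["ft_force"]; print("jz",round(jz,4),F.round(1))
        if F[2]-f0>4: return 1
    return 0
E
python3 - <<'E'
from ex import *
if lower((.042,.084),45*D,39*D): 
    save("w10","wrist"); release(0,0,0)
    save("s10","side"); print(robot.sense()["joints"].round(2))
E
```

```text
(0.042, 0.084) 0.03 t 31.02 eef [0.5585 0.2738 0.1398] F [-0.5  0.1 -1.2] w 0.0488
   q [ 0.59  0.86 -1.27  2.16  1.78  0.49  0.49] {'hand': np.float64(0.08), 'fore': np.float64(0.143)}
(0.042, 0.084) 0.0075 t 31.45 eef [0.5589 0.2743 0.1176] F [ 0.4 -0.1 -2. ] w 0.0488
   q [ 0.57  0.91 -1.25  2.17  1.88  0.51  0.42] {'hand': np.float64(0.08), 'fore': np.float64(0.144)}
jz 0.0065 [ 0.2  0.3 -1.8]
jz 0.0055 [-1.1 -2.6  4.3]
open t 32.31 eef [0.5586 0.2741 0.1146] F [0.  0.1 0.4] w 0.0664
out t 32.96 eef [0.5255 0.2404 0.1728] F [ 0.4 -0.5 -0. ] w 0.0661
[ 0.73  0.75 -1.35  2.23  1.62  0.41  0.6 ]
```

View pics/s10.png

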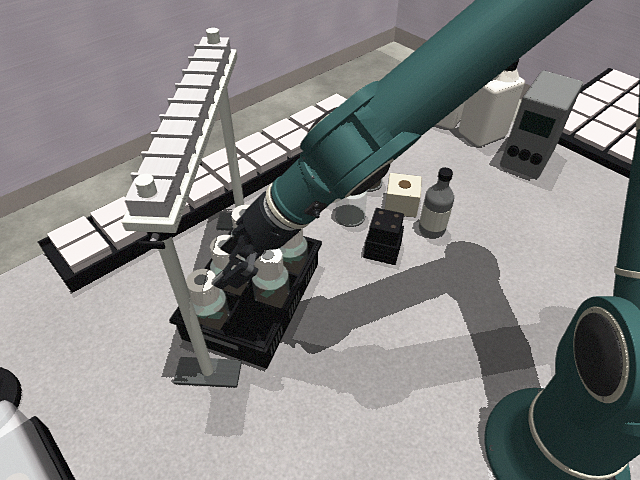

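```bash
cat > p3.py <<'E'
from plan import *
import pickle
T=32*D; J=JARS[0]; Y=[30,40,50]
ws=[(J,0,[-10,0,10]),(J,.165,[-10,0,10,20]),(np.array([.56,-.17]),.165,[0,10,20]),(np.array([.50,0]),.165,[10,20,30,40]),(cell(-.042,.084),.16,Y),(cell(-.042,.084),.08,Y),(cell(-.042,.084),.004,Y)]
S=[options(*w,T) for w in ws]; print([len(s) for s in S])
c,path=dp(S,T); print(c)
for a,b in zip(path,path[1:]+[None]): print(a[0],a[1].round(2),tilt_dev(a[1],b[1],T)[0] if b else "",lampdist(a[1])[0])
pickle.dump(path,open("path3.pkl","wb"))
E
python3 p3.py && python3 chk.py path3.pkl 32
```

```text
[25, 36, 27, 34, 27, 21, 19]
stage 36 36
stage 27 27
stage 34 34
stage 27 27
stage 21 21
stage 19 19
2.022871688340004
10 [ 1.02  0.71 -0.75  1.88  0.48  0.26  1.82] 0.1714975890535859 {'hand': np.float64(0.308), 'fore': np.float64(0.383)}
10 [ 1.2   0.55 -1.    1.77  0.32  0.57  1.91] 0.35083336880858196 {'hand': np.float64(0.299), 'fore': np.float64(0.399)}
20 [ 1.43  0.47 -1.25  1.98  0.21  0.55  2.09] 0.24685385851727745 {'hand': np.float64(0.268), 'fore': np.float64(0.413)}
40 [ 1.46  0.42 -1.5   2.13  0.08  0.55  2.27] 0.9256983113709678 {'hand': np.float64(0.199), 'fore': np.float64(0.352)}
50 [ 0.94  0.42 -1.5   2.15  0.44  0.46  1.65] 0.40641359019529144 {'hand': np.float64(0.076), 'fore': np.float64(0.222)}
50 [ 0.7   0.49 -1.25  2.23  0.78  0.3   1.36] 0.8630696701621259 {'hand': np.float64(0.076), 'fore': np.float64(0.196)}
50 [ 0.49  0.58 -1.    2.28  1.5   0.19  0.69]  {'hand': np.float64(0.076), 'fore': np.float64(0.194)}
[[0.647, -0.252, 0.0], [0.65, -0.256, 0.033], [0.652, -0.259, 0.066], [0.652, -0.259, 0.099], [0.65, -0.257, 0.132], [0.647, -0.252, 0.165]]
[[0.647,
[... 287 characters left out ...]
165], [0.502, 0.043, 0.162], [0.501, 0.088, 0.161], [0.496, 0.133, 0.16], [0.487, 0.179, 0.159], [0.474, 0.225, 0.16]]
[[0.474, 0.225, 0.16], [0.477, 0.223, 0.144], [0.478, 0.222, 0.128], [0.478, 0.222, 0.112], [0.477, 0.223, 0.096], [0.474, 0.225, 0.08]]
[[0.474, 0.225, 0.08], [0.478, 0.222, 0.065], [0.48, 0.221, 0.05], [0.48, 0.221, 0.035], [0.478, 0.222, 0.02], [0.474, 0.225, 0.004]]
up [ 0.17  0.04 -0.46  2.27 -0.95  0.37  2.9 ]
[[0.48, 0.195, 0.156], [0.513, 0.161, 0.149], [0.545, 0.117, 0.144], [0.576, 0.065, 0.142], [0.604, 0.002, 0.142], [0.627, -0.072, 0.146], [0.642, -0.157, 0.153], [0.647, -0.252, 0.165]]
[np.float64(0.105), np.float64(0.107), np.float64(0.115), np.float64(0.126)]
```

```bash
python3 - <<'E'
from ex import *
path=pickle.load(open("path3.pkl","rb")); q=path[5][1]
for jz in (.08,.05,.03,.01,.004):
    p,Q=tcp(cell(-.042,.084),jz,50*D,32*D); qn,e=ikn(p,Q,q,-1.25); print(jz,qn.round(2),e<1e-6,trace(q,qn,32*D,3)[1]); q=qn
s=robot.sense(); z=Ro.from_quat(s["tcp_rot"]).as_matrix()[:,2]
robot.servo_line(s["eef_pos"]-z*.05+[0,0,.05],v=.3); robot.set_gripper(.085); st("up")
q=robot.sense()["joints"]; print(q.round(2)); f=save("t11","top")
print(trace(q,path[3][1],39*D).tolist(),[lampdist(q+(path[3][1]-q)*t)[0] for t in (0,.2,.5)])
E
```

```text
0.08 [ 0.7   0.49 -1.25  2.23  0.78  0.3   1.36] True [0.474 0.225 0.08 ]
0.05 [ 0.68  0.6  -1.25  2.25  1.17  0.33  1.02] True [0.473 0.224 0.064]
0.03 [ 0.66  0.67 -1.25  2.26  1.37  0.36  0.85] True [0.474 0.224 0.04 ]
0.01 [ 0.65  0.75 -1.25  2.27  1.54  0.41  0.73] True [0.474 0.224 0.02 ]
0.004 [ 0.65  0.78 -1.25  2.28  1.58  0.43  0.7 ] True [0.474 0.225 0.007]
up t 34.55 eef [0.503  0.2186 0.2613] F [-0.2 -0.6  0.1] w 0.085
[ 1.    0.55 -1.56  2.21  0.92  0.36  1.2 ]
[[0.493, 0.208, 0.152], [0.503, 0.158, 0.149], [0.507, 0.112, 0.149], [0.506, 0.07, 0.151], [0.503, 0.033, 0.156], [0.5, -0.0, 0.165]] [{'hand': np.float64(0.092), 'fore': np.float64(0.235)}, {'hand': np.float64(0.114), 'fore': np.float64(0.253)}, {'hand': np.float64(0.149), 'fore': np.float64(0.285)}]
```

View pics/t11.png

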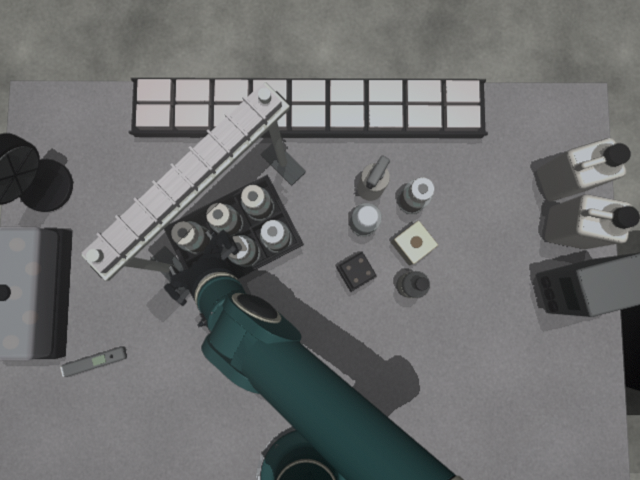

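```bash
python3 - <<'E'
from ex import *
path=pickle.load(open("path3.pkl","rb"))
for k in (3,2,1): robot.goto_joints(path[k][1]); st(str(k))
grab(path,JARS[0],32*D); save("w12","wrist"); save("s12","side")
E
```

```text
3 t 35.6 eef [0.5091 0.0084 0.2724] F [-0.3 -0.3 -0.7] w 0.0851
2 t 36.35 eef [ 0.5712 -0.1632  0.2723] F [ 0.5  0.7 -0.5] w 0.085
1 t 36.9 eef [ 0.6591 -0.2474  0.2723] F [ 0.1  1.2 -1.1] w 0.085
mid [ 1.07  0.66 -0.82  1.86  0.43  0.34  1.85] 9.71445146547012e-16
at t 37.75 eef [ 0.6594 -0.2501  0.1089] F [ 0.3 -0.3  0.1] w 0.0849
grip t 38.23 eef [ 0.66   -0.2504  0.1095] F [-2.9  0.8  7.5] w 0.0489
up1 t 38.52 eef [ 0.6595 -0.2507  0.1542] F [-0.3  0.2 -2. ] w 0.0488
up2 t 39.08 eef [ 0.6578 -0.2505  0.2712] F [-0.8  0.4 -3.4] w 0.0487
```

View pics/w12.png

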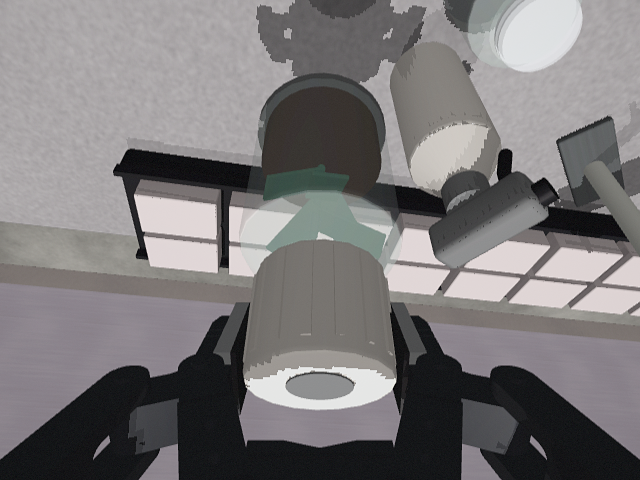

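View pics/s12.png

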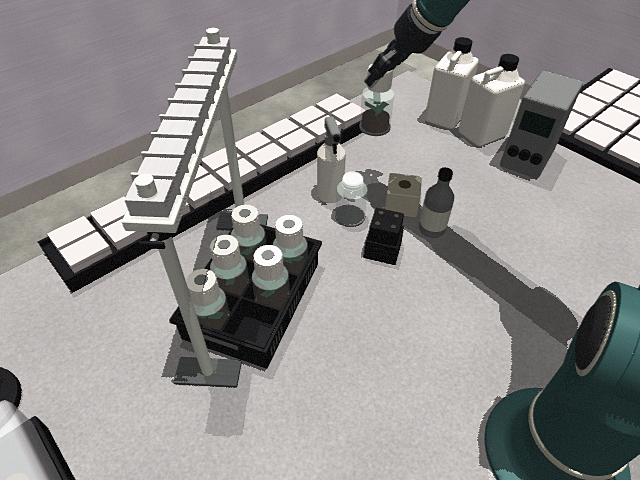

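```bash
python3 - <<'E'
from ex import *
path=pickle.load(open("path3.pkl","rb")); T=32*D
for k in (2,3,4,5): robot.goto_joints(path[k][1]); st(str(k))
save("w13","wrist"); save("s13","side")
E
```

```text
2 t 39.73 eef [ 0.5707 -0.1661  0.2716] F [-0.1 -1.1 -1.5] w 0.0489
3 t 40.48 eef [0.5104 0.0069 0.2729] F [ 0.8 -0.9 -2.1] w 0.0489
4 t 41.38 eef [0.4827 0.2327 0.2673] F [ 0.  -0.5 -2.7] w 0.049
5 t 41.81 eef [0.4825 0.2335 0.1877] F [ 1.   0.1 -1.2] w 0.0491
```

View pics/w13.png

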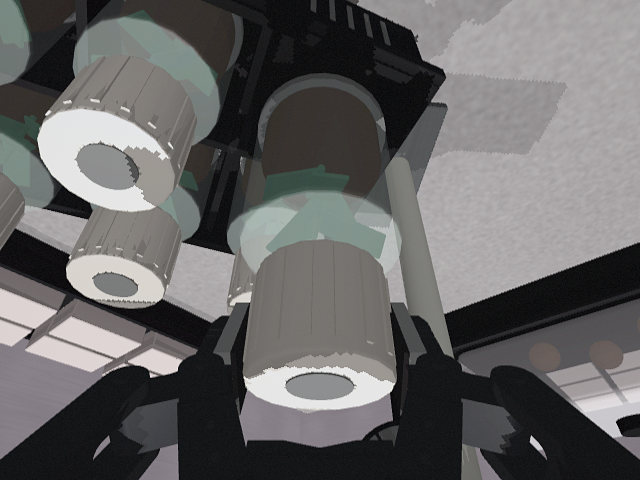

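View pics/s13.png

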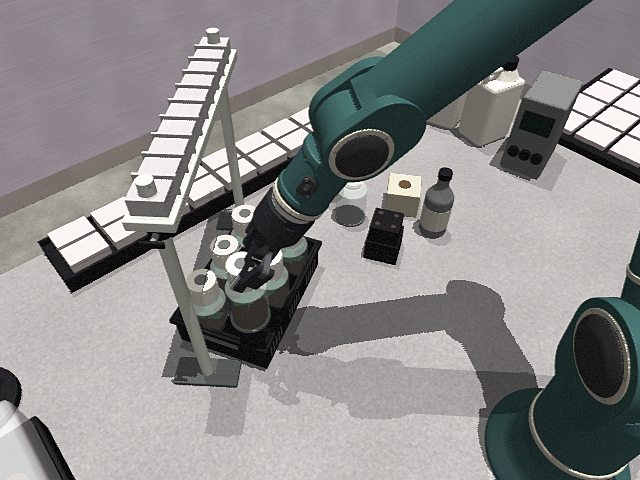

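```bash
python3 - <<'E'
from ex import *
T=32*D; ab=(-.042,.084); q=robot.sense()["joints"]
def to(jz):
    global q
    p,Q=tcp(cell(*ab),jz,50*D,T); q,e=ikn(p,Q,q,-1.25); assert e<1e-6; robot.goto_joints(q)
for jz in (.055,.035,.018,.008): to(jz); s=st(str(jz))
f0=np.mean([robot.sense()["ft_force"][2] for _ in range(3)]); jz=.008; ok=0
while jz>-.002 and not ok:
    jz-=.001; to(jz); robot.hold(.05); F=robot.sense()["ft_force"]; print(round(jz,4),F.round(1)); ok=F[2]-f0>4
if ok:
    save("w14","wrist"); release(0,0,0,.064); save("s14","side")
E
```

```text
0.055 t 42.32 eef [0.4828 0.2342 0.1638] F [ 0.2  1.1 -3.1] w 0.0487
0.035 t 42.64 eef [0.4821 0.2344 0.1434] F [ 0.7  0.6 -1.2] w 0.049
0.018 t 42.91 eef [0.4818 0.2344 0.1262] F [ 0.   0.2 -2.5] w 0.049
0.008 t 43.16 eef [0.4818 0.2343 0.1162] F [ 0.6 -0.  -2.5] w 0.0486
0.007 [ 0.7 -0.9 -2.8]
0.006 [-1.7 -2.7  5.1]
open t 44.11 eef [0.4818 0.2343 0.1136] F [ 0.2  0.2 -0. ] w 0.0644
out t 44.76 eef [0.4565 0.2035 0.1769] F [ 0.6 -0.4  0.4] w 0.0639
```

View pics/s14.png

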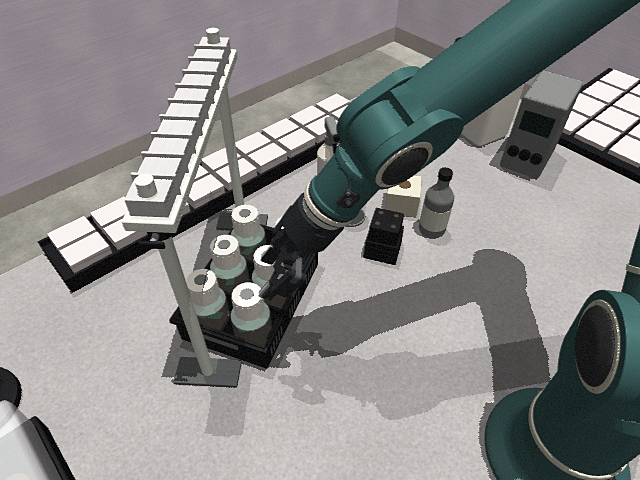

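Now move away clear of everything and check.

```bash
python3 - <<'E'
from ex import *
path=pickle.load(open("path3.pkl","rb"))
s=robot.sense(); z=Ro.from_quat(s["tcp_rot"]).as_matrix()[:,2]
robot.servo_line(s["eef_pos"]-z*.05+[0,0,.05],v=.3)
robot.goto_joints(path[3][1]); robot.goto_joints(path[2][1]); st("away")
f=save("t15","top"); save("s15","side")
caps(f,[proj(f,np.array([*cell(*ab),.145])) for ab in [(.042,0),(.042,.084),(-.042,.084),(-.042,0),(-.042,-.084),(.042,-.084)]],.145)
for ab in [(.042,0),(.042,.084),(-.042,.084)]: print(cell(*ab).round(4))
E
```

```text
Traceback (most recent call last):
workcell.Unreachable: the arm cannot follow that straight line within its joint ranges
```

```bash
python3 - <<'E'
from ex import *
path=pickle.load(open("path3.pkl","rb"))
s=robot.sense(); print(s["joints"].round(2))
for d in ([0,0,.08],[-.02,-.02,.07],[0,0,.05]):
    try: robot.servo_line(s["eef_pos"]+np.array(d),v=.25); break
    except robot.Unreachable: print("no",d)
q=robot.sense()["joints"]; st("up"); print(q.round(2)); print(trace(q,path[3][1],32*D).tolist(),[lampdist(q+(path[3][1]-q)*t)[0] for t in (0,.2,.5)])
E
```

```text
[ 0.9   0.71 -1.5   2.3   1.21  0.48  1.03]
up t 46.1 eef [0.4561 0.2038 0.2565] F [-0.4 -1.  -0.2] w 0.0643
[ 1.1   0.37 -1.57  2.22  0.27  0.42  1.86]
[[0.448, 0.194, 0.149], [0.465, 0.157, 0.152], [0.479, 0.119, 0.155], [0.489, 0.08, 0.158], [0.496, 0.04, 0.161], [0.5, -0.0, 0.165]] [{'hand': np.float64(0.108), 'fore': np.float64(0.252)}, {'hand': np.float64(0.132), 'fore': np.float64(0.266)}, {'hand': np.float64(0.153), 'fore': np.float64(0.293)}]
```

```bash
python3 - <<'E'
from ex import *
path=pickle.load(open("path3.pkl","rb"))
robot.goto_joints(path[3][1]); robot.goto_joints(path[2][1]); st("away")
f=save("t15","top"); save("s15","side")
caps(f,[proj(f,np.array([*cell(*ab),.145])) for ab in [(.042,0),(.042,.084),(-.042,.084),(-.042,0),(-.042,-.084),(.042,-.084)]],.145)
for ab in [(.042,0),(.042,.084),(-.042,.084)]: print(cell(*ab).round(4))
E
```

```text
away t 47.67 eef [ 0.5712 -0.1628  0.2724] F [0.2 0.9 0.1] w 0.0638
cap px 217.7 214.4 axes 20.8 23.2 [0.5872 0.1907 0.145 ]
cap px 185.4 235.8 axes 13.2 20.1 [0.5407 0.2588 0.145 ]
cap px 199.8 267.4 axes 22.6 23.3 [0.473  0.2262 0.145 ]
cap px 236.5 247.0 axes 22.7 23.5 [0.5169 0.149  0.145 ]
cap px 272.1 231.2 axes 22.6 23.3 [0.551  0.0733 0.145 ]
cap px 252.4 195.8 axes 22.1 22.6 [0.628  0.1169 0.145 ]
[0.5873 0.1894]
[0.5483 0.2638]
[0.4739 0.2248]
```

View pics/t15.png

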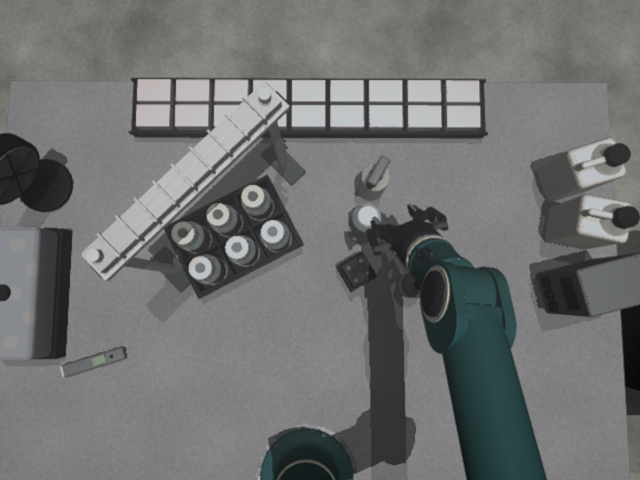

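View pics/s15.png

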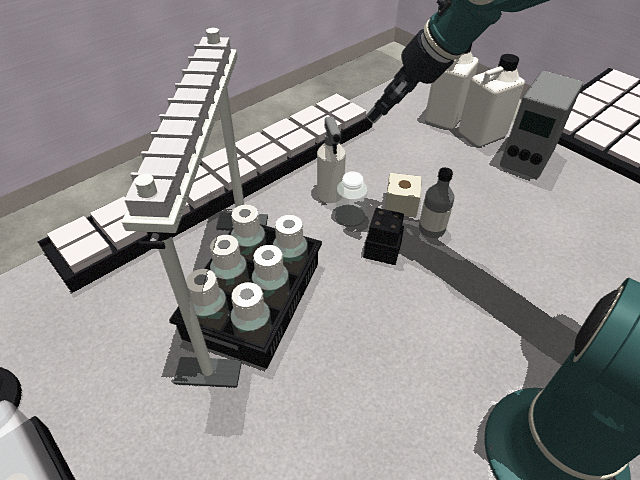

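```bash
python3 - <<'E'
from h import *
robot.hold(.2); st("end"); robot.finish_job()
E
```

```text
end t 47.98 eef [ 0.5713 -0.1648  0.2725] F [0.7 0.7 0.1] w 0.0642
the job is handed in; nothing more can be done
```

All three jars are in the crate's empty cells, one to a cell, and I handed the job in at 48 s of the 72 s allowed. I gripped each jar by its cap with the tool tilted 32–39° so it could reach in under the light. Each one was lowered in 1–2 mm steps until the wrist force showed it on the floor, then released.

**Last checks:**
- **Height:** each jar touched down within about 2 mm of the crate's floor height. The contact force was 13 N for the back-middle jar and about 5 N for the other two.
- **Position:** in the final top view, the caps of the back-middle and front-left jars are within about 2 mm of their cell centres. The three jars already in the crate are within 0.3 mm of where they started.
- **Surroundings:** the light, the empty jar, the sprayer, the stone-wool block, the pots and the feed bottle all look as they did at the start in the final side view. I did not measure them again.

**Failed or unclear:**
- **Back-left jar:** its cap is half in the light's shadow. The automatic reading put it about 9 mm off centre, but it fitted only the lit part, so I don't trust it. By eye in both views it stands upright in its cell.
- **Blocked moves:** three straight-line commands, counting one retry, were refused at joint limits without the arm moving. I worked around them by shifting the elbow or taking another path.

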